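# Set out an electrolyser test cell on the bench

## Robot

A 7-joint arm with a two-finger parallel gripper is mounted at the origin on the work surface. World frame = base frame: x ahead of the robot, y to its left, z up, the work surface at z = 0. Lengths are in m, angles in rad, forces in N, time in s.
With the tool pointing down it reaches from about 0.4 to 0.85 m from the base axis. Payload 10.4 kg.
Tool frame: the origin (TCP) lies at the very end of the fingers, on their centre line; the grasp point (between the pads) lies 19 mm behind it; z points along the fingers, y is the direction in which the jaws open and shut (so a half turn about z gives the same grasp; the last joint's range is limited). The gripper opens to 87 mm and grips with 3 to 60 N. Pads are 19 mm wide; open, the fingers measure 117 mm over their backs; the gripper's body (75 mm by 190 mm) begins 51 mm behind the grasp point.
Start: joints at [1.28, 0.332, -0.065, 1.46, 0.022, 1.35, -0.088], TCP at [0.165, -0.603, 0.223] pointing down, gripper open.
Joint ranges: [-2.6, 2.6], [-0.5, 2.12], [-1.47, 1.34], [0.16, 2.42], [-1.27, 4.41], [0.06, 2.06], [-2.6, 2.6]. Speed limits (rad/s): [2.22, 2.22, 2.79, 2.79, 3.14, 3.14, 3.14].

## Interface

Orientations are given as a unit quaternion [x, y, z, w].
In Python, from bench import read_state, camera, close_job, recognise, masks_of gives the robot as it stands.
- The arm moves only by the tool play_rows, never from a script. Its argument "moves" is a list of rows, each a list of 3 entries, a list of its own where there are three numbers: the shift along the tool's x, y, z in cm, then the turn, a rotation vector about the tool's x, y, z in rad, then the finger opening in cm, from 0 to 8.7. In form: [[[dx, dy, dz], [ax, ay, az], jaw], ...]. A call has 1 to 8 rows; each row is the pose to reach, as a shift and turn from the pose commanded when the call began, along the tool's axes at that moment; what a row does not reach only later rows make up. A row lasts 1/8 s, in which the tool goes at most 62.5 mm and 10.7 degrees, less where a joint would pass 70% of its speed; a pose out of reach is approached as far as the arm can. A call with a gripper value outside its range is refused whole. The fingers move at their own pace and stop on an object; "grip_force" is the grip in N (left out, the last holds). Time passes only in rows, so rows that repeat a pose let the fingers close. It gives the time, the measured TCP pose, the force and the opening at its end, in the units of the state.
- read_state(): the state, without advancing time (a new reading comes with each control period).
- camera(name): name is "scene" or "top" or "wrist"; returns a dict with "frame" (384x512x3 uint8, red, green, blue), "intrinsics" (3x3 intrinsics, pixels), "camera_from_world" (4x4, takes a point from world to camera coordinates). Camera axes: x right, y down, z forward; pixel columns grow to the right and rows downward; lengths in m; the calibration is good to about 2 mm. A picture is of the moment at which its call begins. There is no depth.
- close_job(): hands the job in, once; it reports no verdict.
Trained networks look in a picture, given as the dict that the camera call returned (one of the last four; its "shot" number tells which), for a name from the list of things; names that differ only in an ending like _2 or _b are one class to them, and where a whole thing is asked for, a point or a joint stands for the part that bears it (a point fixed in the world has none). Each returns a list of dicts, best first, with "conf" (0 to 1); they miss things now and then, are a little off and sometimes report something else, mostly with a low value. They report only what shows in the picture. A call takes as long as a camera call. They do not tell look-alikes from the thing itself.
- recognise(picture, query): "at" ([column, row] in pixels, amid what is visible of it).
- masks_of(picture, query): "region" (384x512 bool, what is visible of it) and "at" ([column, row] in pixels, amid what is visible of it).
The state is a dict: "time": time; "joint_positions": joint angles; "joint_vel": joint speeds; "joint_torque": joint torques, N m; "ee_pos": TCP position; "eef_rot": TCP orientation; "ft_force": force on the tool from outside, world axes, zero at the start; "torque": the same for the moment, N m; "width": finger opening in m.
Only numpy, scipy, OpenCV 4.12 (cv2) and the standard library are available. Lean on these libraries where they do the work, as an engineer would, in place of code of your own. Each camera call takes 0.05 s, during which the arm holds its last target.

## Task

Set up the test cell: lay the black flow plate squarely centred on the steel cell base and the aluminium end plate, fittings up, squarely centred on top of it. Stand the tall filter midway between the bracket's two posts, and the squat trap on the bench directly left of the pump as the robot sees it, square to its side and in line with its middle, with a 40 mm gap. Leave the beaker and the spanner where they are.

Things in the scene. Friction and masses are not known exactly. Their poses are not given: they have to be found in the camera images.
- flow_plate_center (a point): Loose matt black graphite flow plate, oblong, 80 x 60 x 18 mm, with a fine grey serpentine on its top; 160 g or so. Point: its centre, 9 mm above its underside. x along its 80 mm length, y along its 60 mm width, z up. It lies flat on the bench at the start.
- end_plate_center (a point): Loose bare aluminium end plate, oblong slab 80 x 60 x 20 mm, with two white hose stubs on top, 20 mm either side of its middle along its length (14 mm diameter at the foot, standing 14 mm above the slab); 260 g or so. Point: centre of the slab, 10 mm above its underside. x along its 80 mm length, y along its 60 mm width, z up. It lies flat on the bench, stubs up, at the start.
- filter_center (a point): Loose filter canister: tall narrow upright white plastic cylinder with grey bands, 44 mm diameter, 100 mm high; 200 g or so. Point: its centre, 50 mm above its underside. z up along its axis.
- trap_center (a point): Loose trap canister: squat wide upright white plastic cylinder with one grey band, 58 mm diameter, 55 mm high; 200 g or so. Point: its centre, 27.5 mm above its underside. z up along its axis.
- cell_base: Fixed cell base: flat steel block 110 x 90 mm on four rubber feet, its flat top 25 mm above the bench, a small copper tab on the side facing the robot. Origin: centre of its underside, on the bench. x along its 110 mm length (the tab points to -x), y along its 90 mm width. Goes with the plates: their length lies along its length.
- bracket: Fixed bracket: aluminium foot plate 70 x 160 x 5 mm with two round steel posts, 18 mm diameter (26 mm collar at the foot), tops 70 mm above the bench, standing 130 mm apart (at y = -65 and +65 mm). Origin: centre of its underside, midway between the posts. y runs from post to post. The filter stands on the 5 mm thick foot plate.
- pump: Fixed pump: grey box 70 x 70 mm, 80 mm high, with a round black pump head on the side facing the robot and two white stubs, 10 mm high, on top. Origin: centre of its underside, on the bench. -x is the side with the pump head, +y is its left side as seen from the robot; the trap's axis belongs 104 mm from the origin along +y (35 mm half box + 40 mm gap + 29 mm radius).
- beaker_center (a point): Bystander: loose glass beaker, 64 mm diameter, 85 mm high, standing on the bench. Point: its centre, 42.5 mm up. Leave it alone.
- spanner_grip (a point): Bystander: loose steel spanner, 150 mm long, lying flat on the bench. Point: on its handle; x along its length. Leave it alone.
Not all that is in view belongs to the job. What is shaped like the pump but red is not meant. There is more than one size of the part that bears flow_plate_center; the job needs the smaller.

How it is judged:
By the outcome, as a careful person would: the job done as asked, in the order asked, and still so for the second after the job is handed in, with the robot touching nothing.
It also fails if it takes over 115 s, if anything falls off the work surface, if the arm or the gripper's body presses on something with over 40 N, if the wrist force passes 120 N, or if a joint passes its speed limit or range.

## Working session

There is one attempt and no reset: what is moved stays moved. The work goes in short steps, Python scripts to look and compute and a tool call to move; the robot and the scene stay as the last step left them, time stands still between calls to the robot, and variables do not carry over. Pictures are saved under pics/ and viewed, and the job is handed in when it is done.

Besides the shell and the picture viewer there is one more tool, called after "Emit:" as name(argument=value, ...), one argument or row to a line, values as JSON. play_rows: Moves the arm, as the interface text tells. Its arguments: {"type":"object","properties":{"moves":{"type":"array","items":{"type":"array"}},"grip_force":{"type":"number"}},"required":["moves"]}

```bash
ls -a; mkdir -p pics; cat > go.py <<'E'
from bench import *
import cv2,numpy as np,sys
def save(p,n): cv2.imwrite('pics/'+n,p["frame"][:,:,::-1])
E
python3 - <<'E'
from go import *
s=read_state();print({k:np.round(v,4).tolist() for k,v in s.items()})
for n in ["scene","top","wrist"]:
    p=camera(n);save(p,n+"0.png");print(n,np.round(p["intrinsics"],1).tolist(),np.round(p["camera_from_world"],3).tolist())
E
```

```text
.
..
pics
{'time': 0.0, 'joint_positions': [1.2804, 0.3328, -0.0647, 1.461, 0.0216, 1.3499, -0.0884], 'joint_vel': [0.0009, -0.0005, -0.0003, 0.0004, 0.0009, -0.0003, -0.002], 'joint_torque': [0.0002, -62.3257, 0.0246, -38.9907, -0.0614, 0.0396, 0.0001], 'ee_pos': [0.1653, -0.6023, 0.2218], 'eef_rot': [0.991, 0.1335, -0.0001, -0.0007], 'ft_force': [-0.0552, 0.2794, -0.4082], 'torque': [0.0477, -0.0302, -0.021], 'width': 0.0869}
scene [[461.7, 0.0, 249.5], [0.0, 461.7, 192.3], [0.0, 0.0, 1.0]] [[0.382, 0.924, -0.008, -0.192], [0.533, -0.228, -0.815, -0.227], [-0.755, 0.307, -0.58, 1.656], [0.0, 0.0, 0.0, 1.0]]
top [[347.5, 0.0, 257.7], [0.0, 347.5, 184.9], [0.0, 0.0, 1.0]] [[-0.021, -1.0, -0.002, -0.006], [-0.995, 0.021, -0.1, 0.514], [0.1, 0.0, -0.995, 1.027], [0.0, 0.0, 0.0, 1.0]]
wrist [[337.0, 0.0, 259.0], [0.0, 337.0, 194.8], [0.0, 0.0, 1.0]] [[0.264, -0.965, -0.002, -0.624], [-0.926, -0.254, 0.279, -0.033], [-0.269, -0.072, -0.96, 0.391], [0.0, 0.0, 0.0, 1.0]]
```

View pics/scene0.png

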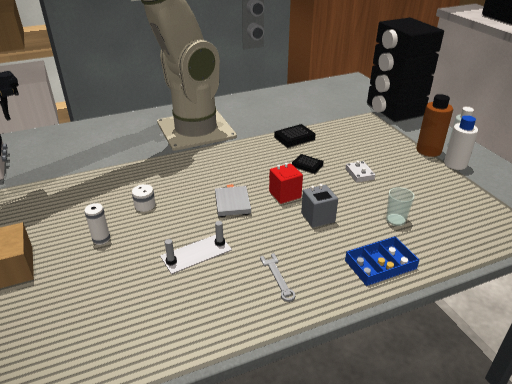

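View pics/top0.png

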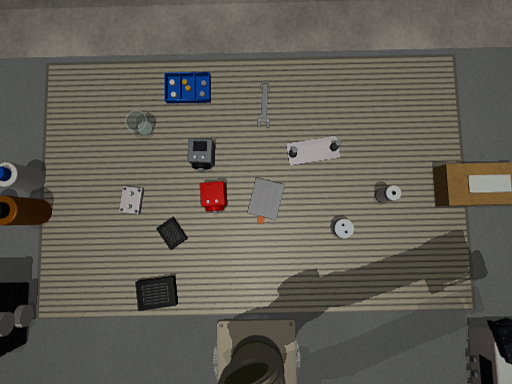

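View pics/wrist0.png

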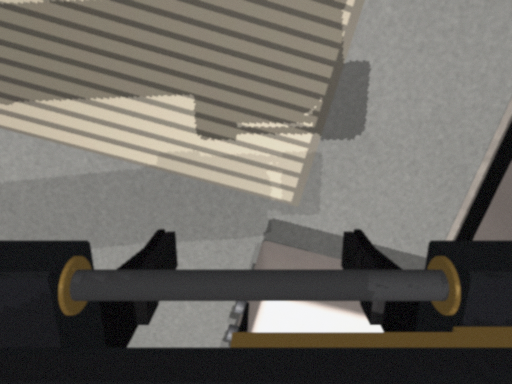

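The scene shows the filter at top-view (393,193), the trap (344,228), the small flow plate (172,233), the end plate (131,200), the base (266,198), the bracket (314,150), the grey pump (201,152), and the red decoy (213,196).

```bash
cat >> go.py <<'E'
from scipy.optimize import minimize
def proj(p,P):
    P=np.atleast_2d(P);M=p["camera_from_world"];c=P@M[:3,:3].T+M[:3,3];q=c@p["intrinsics"].T
    return q[:,:2]/q[:,2:]
def ray(p,uv,z):
    M=p["camera_from_world"];R=M[:3,:3];o=-R.T@M[:3,3]
    d=R.T@np.linalg.inv(p["intrinsics"])@np.array([uv[0],uv[1],1.]);return o+d*(z-o[2])/d[2]
def box(x,y,a,L,W,z0,z1):
    c,s=np.cos(a),np.sin(a);o=[]
    for u in(-1,1):
        for v in(-1,1):
            for z in(z0,z1):
                o.append([x+c*u*L/2-s*v*W/2,y+s*u*L/2+c*v*W/2,z])
    return np.array(o)
def cyl(x,y,r,z0,z1):
    t=np.linspace(0,2*np.pi,40,endpoint=False)
    return np.vstack([np.c_[x+r*np.cos(t),y+r*np.sin(t),0*t+z] for z in(z0,z1)])
def hullmask(p,P,S=4):
    h=cv2.convexHull(((proj(p,P)+.5)*S*1.0).astype(np.float32)).reshape(-1,2)
    im=np.zeros((384*S,512*S),np.uint8);cv2.fillPoly(im,[np.round(h*16).astype(np.int32)],1,shift=4)
    return cv2.resize(im.astype(np.float32),(512,384),interpolation=cv2.INTER_AREA)
def fit(views,model,x0,step):
    # views: list of (picture, mask)
    def cost(q):
        c=0
        for p,m in views:
            h=hullmask(p,model(q)); m=m.astype(np.float32); c+=np.abs(h-m).sum()/max(m.sum(),1)
        return c/len(views)
    n=len(x0);sim=np.array([x0]+[np.array(x0)+np.eye(n)[i]*step[i] for i in range(n)])
    r=minimize(cost,x0,method='Nelder-Mead',options=dict(initial_simplex=sim,xatol=1e-4,fatol=1e-4,maxiter=200))
    return r.x,r.fun
NAMES=["flow_plate_center","end_plate_center","filter_center","trap_center","cell_base","bracket","pump","beaker_center","spanner_grip"]
E
python3 - <<'E'
from go import *
T=camera("top");S=camera("scene")
for n in NAMES:
  for nm,p in(("top",T),("scn",S)):
    for d in masks_of(p,n)[:3]:
        m=d["region"];print(n,nm,round(d["conf"],2),np.round(d["at"],1),m.sum(), np.round(ray(p,d["at"],0.02),3)[:2])
E
```

```text
flow_plate_center top 0.97 [155.5 294.9] 1165 [0.194 0.292]
flow_plate_center top 0.83 [170.1 230.4] 552 [0.382 0.25 ]
flow_plate_center scn 0.75 [308.6 162.7] 392 [0.389 0.245]
end_plate_center top 0.8 [133.4 199.6] 584 [0.477 0.362]
end_plate_center top 0.4 [169.2 230.4] 505 [0.382 0.253]
end_plate_center scn 0.87 [358.  172.2] 421 [0.494 0.355]
filter_center top 0.63 [385.4 192.8] 341 [ 0.482 -0.404]
filter_center scn 0.8 [ 94.3 221.1] 739 [ 0.424 -0.404]
trap_center top 0.65 [342.6 225.8] 373 [ 0.385 -0.269]
trap_center scn 0.57 [143.6 195. ] 541 [ 0.358 -0.261]
trap_center scn 0.18 [196.8 251.6] 1544 [ 0.639 -0.193]
cell_base top 0.63 [264.5 200.2] 1102 [ 0.467 -0.036]
cell_base scn 0.66 [231.9 200.4] 939 [ 0.479 -0.043]
bracket top 0.95 [311.2 149.3] 1112 [ 0.621 -0.183]
bracket scn 0.61 [196.9 250.4] 1466 [ 0.635 -0.191]
pump top 0.94 [213.2 197.3] 756 [0.479 0.12 ]
pump top 0.76 [202.8 154.7] 785 [0.611 0.15 ]
pump scn 0.88 [283.5 182.7] 1038 [0.457 0.126]
pump scn 0.86 [317.  203.1] 1273 [0.582 0.166]
pump scn 0.58 [306.4 161.7] 375 [0.381 0.241]
beaker_center top 0.89 [136.  119.9] 462 [0.725 0.358]
beaker_center top 0.38 [312. 148.] 1200 [ 0.625 -0.186]
beaker_center scn 0.71 [396.  204.9] 816 [0.672 0.358]
beaker_center scn 0.49 [282.2 278.8] 457 [ 0.799 -0.043]
spanner_grip top 0.65 [266.2 105.1] 272 [ 0.764 -0.048]
spanner_grip scn 0.77 [277.7 275.1] 410 [ 0.784 -0.048]
```

```bash
cat >> go.py <<'E'
from scipy.spatial.transform import Rotation as Ro
def go(x,y,z,yaw):
    """shift in tool frame, turn, to reach tool-down pose with tool x at world angle yaw"""
    s=read_state();R=Ro.from_quat(s["eef_rot"]);d=R.inv().apply(np.array([x,y,z])-s["ee_pos"])*100
    cx=R.as_matrix()[:,0];cur=np.arctan2(cx[1],cx[0])
    G=Ro.from_matrix(np.array([[np.cos(yaw),np.sin(yaw),0],[np.sin(yaw),-np.cos(yaw),0],[0,0,-1]]).T.T)
    t=(R.inv()*G).as_rotvec()
    print("shift cm",np.round(d,2).tolist(),"turn",np.round(t,3).tolist(),"| cur yaw",round(cur,3),"pos",np.round(s["ee_pos"],4),"w",round(float(s["width"]),4),"f",np.round(s["ft_force"],1),"t",round(s["time"],2),"rows>=",round(max(np.linalg.norm(d)/6.25,np.linalg.norm(t)/.187),1))
E
python3 - <<'E'
from go import *
p=camera("wrist");M=p["camera_from_world"];o=-M[:3,:3].T@M[:3,3];s=read_state();R=Ro.from_quat(s["eef_rot"])
print(o,"in tool",R.inv().apply(o-s["ee_pos"]),"axis",R.inv().apply(M[2,:3]),"imgx",R.inv().apply(M[0,:3]))
print(ray(p,(256,130),0.02),ray(p,(256,192),0.02),proj(p,s["ee_pos"]))
go(0.38,0.21,0.26,0)
E
```

```text
[ 0.2395741  -0.58213016  0.38450867] in tool [ 0.07696276 -0.00024017 -0.16191733] axis [-2.78618675e-01 -5.40340514e-04  9.60401657e-01] imgx [-5.58679820e-04  9.99999764e-01  4.00542578e-04]
[ 0.20614902 -0.58790018  0.02      ] [ 0.13983652 -0.60588101  0.02      ] [[259.61822574 249.63088675]]
shift cm [42.2, -72.7, -3.75] turn [0.0, -0.0, 0.268] | cur yaw 0.268 pos [ 0.1654 -0.6027  0.2226] w 0.0869 f [-0.1  0.4  0.4] t 1.2 rows>= 13.5
```

```bash
python3 - <<'E'
from go import *
go(0.50,-0.20,0.30,0.8)
E
```

```text
shift cm [42.92, -29.99, -7.74] turn [0.0, -0.0, -0.532] | cur yaw 0.268 pos [ 0.1654 -0.6027  0.2226] w 0.0869 f [-0.1  0.4  0.4] t 1.2 rows>= 8.5
```

Emit:
play_rows(
  moves=[
    [[5,-3.5,-7.7],[0,0,-0.1],8.7],
    [[43,-30,-7.7],[0,0,-0.53],8.7],
    [[43,-30,-7.7],[0,0,-0.53],8.7],
    [[43,-30,-7.7],[0,0,-0.53],8.7],
    [[43,-30,-7.7],[0,0,-0.53],8.7],
    [[43,-30,-7.7],[0,0,-0.53],8.7],
    [[43,-30,-7.7],[0,0,-0.53],8.7],
    [[43,-30,-7.7],[0,0,-0.53],8.7],
  ],
)

```text
time: 2.2
ee_pos: [0.4705, -0.2355, 0.2972]
eef_rot: [0.922, 0.388, 0.0, 0.0]
ft_force: [0.4, -1.1, 0.1]
width: 0.087
```

Emit:
play_rows(
  moves=[
    [[0,0,0],[0,0,0],8.7],
    [[0,0,0],[0,0,0],8.7],
  ],
)

```text
time: 2.45
ee_pos: [0.4693, -0.2374, 0.2967]
eef_rot: [0.921, 0.388, -0.0, 0.0]
ft_force: [0.3, 0.1, 0.3]
width: 0.0868
```

```bash
python3 - <<'E'
from go import *
go(0.50,-0.20,0.30,0.8)
p=camera("wrist");save(p,"w1.png")
for n in ["filter_center","trap_center","cell_base","bracket"]:
    for d in masks_of(p,n)[:2]:
        print(n,round(d["conf"],2),np.round(d["at"],1),d["region"].sum(), np.round(ray(p,d["at"],0.02),3)[:2])
E
```

```text
shift cm [4.82, -0.42, -0.33] turn [0.0, 0.0, -0.002] | cur yaw 0.798 pos [ 0.4693 -0.2374  0.2967] w 0.0868 f [0.3 0.1 0.3] t 2.45 rows>= 0.8
filter_center 0.67 [334.4 226.4] 778 [ 0.477 -0.379]
trap_center 0.72 [223.6 218.5] 1883 [ 0.375 -0.264]
cell_base 0.94 [140.1  38.7] 7590 [ 0.468 -0.035]
bracket 0.76 [325.6  45.3] 7346 [ 0.622 -0.195]
```

View pics/w1.png

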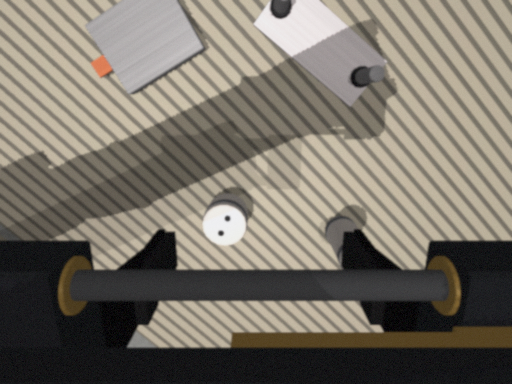

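The base is at top left (partly cut off), the bracket at the top (325,45), the trap at (224,222) and the filter at (340,235), behind a finger. I'll move towards the base and bracket.

```bash
python3 - <<'E'
from go import *
go(0.52,-0.11,0.33,1.57)
E
```

```text
shift cm [12.72, -5.32, -3.33] turn [-0.0, 0.0, -0.774] | cur yaw 0.796 pos [ 0.4689 -0.2381  0.2967] w 0.0868 f [ 0.5  0.5 -0.1] t 2.7 rows>= 4.1
```

Emit:
play_rows(
  moves=[
    [[10,2.6,-3.3],[0,0,0],8.7],
    [[10,2.6,-3.3],[0,0,0],8.7],
    [[10,2.6,-3.3],[0,0,0],8.7],
    [[10,2.6,-3.3],[0,0,0],8.7],
  ],
)

```text
time: 3.2
ee_pos: [0.5574, -0.1846, 0.3293]
eef_rot: [0.922, 0.388, -0.0, -0.0]
ft_force: [0.1, -0.7, -0.0]
width: 0.0871
```

```bash
python3 - <<'E'
from go import *
go(0.52,-0.15,0.33,.8)
p=camera("wrist");save(p,"w2.png")
import pickle
V={}
for n in ["cell_base","bracket"]:
    d=masks_of(p,n)[0];V[n]=d["region"]
    print(n,round(d["conf"],2),np.round(d["at"],1),d["region"].sum())
x,f=fit([(p,V["cell_base"])],lambda q:box(q[0],q[1],q[2],.11,.09,.008,.025),[.467,-.036,-.15],[.005,.005,.05]);print(x,f)
ov=p["frame"].copy()
h=cv2.convexHull(proj(p,box(*x,.11,.09,.025,.025)).astype(np.float32)).astype(int);cv2.polylines(ov,[h],True,(255,0,0),1)
ov[V["cell_base"]^cv2.erode(V["cell_base"].astype(np.uint8),np.ones((3,3))).astype(bool)]=(0,255,0)
x,f=fit([(p,V["bracket"])],lambda q:box(q[0],q[1],q[2],.07,.16,.0,.005),[.62,-.19,-.1],[.005,.005,.05]);print(x,f)
h=cv2.convexHull(proj(p,box(*x,.07,.16,.005,.005)).astype(np.float32)).astype(int);cv2.polylines(ov,[h],True,(255,0,0),1)
ov[V["bracket"]^cv2.erode(V["bracket"].astype(np.uint8),np.ones((3,3))).astype(bool)]=(0,255,0)
cv2.imwrite('pics/w2o.png',cv2.resize(ov[:260],(800,406))[:,:,::-1])
pickle.dump(p,open('w2.pkl','wb'))
E
```

```text
shift cm [-0.14, -5.1, -0.07] turn [-0.0, 0.001, -0.003] | cur yaw 0.797 pos [ 0.5574 -0.1846  0.3293] w 0.0871 f [ 0.1 -0.7 -0. ] t 3.2 rows>= 0.8
cell_base 0.91 [139.7 118.7] 5734
bracket 0.89 [295.2 118.7] 5787
[ 0.47387832 -0.03729146 -0.26520465] 0.06622776389122009
[ 0.62298361 -0.18877111  0.13719511] 0.036234233528375626
```

View pics/w2o.png

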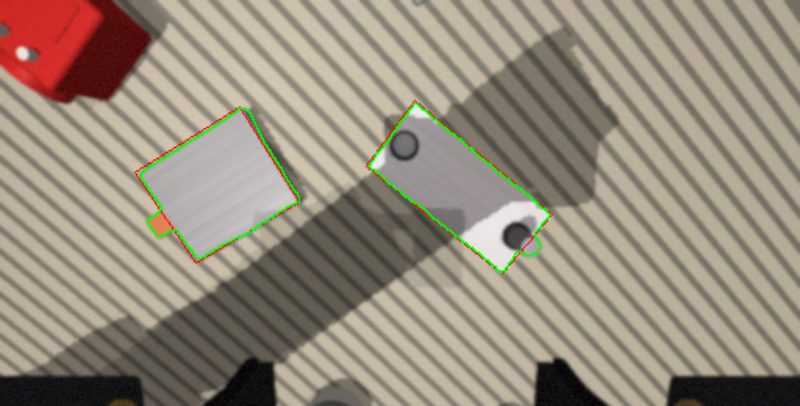

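```bash
cat >> go.py <<'E'
def edgefit(p,model,x0,step,blur=1.0):
    """maximise mean gradient magnitude along model outline polygon (model(q)-> list of 3D polylines closed)"""
    g=cv2.GaussianBlur(cv2.cvtColor(p["frame"],cv2.COLOR_RGB2LAB).astype(np.float32),(0,0),blur)
    G=np.sqrt(sum(cv2.Sobel(g[:,:,i],cv2.CV_32F,1,0)**2+cv2.Sobel(g[:,:,i],cv2.CV_32F,0,1)**2 for i in range(3)));G=np.minimum(G,np.percentile(G,99))
    def cost(q):
        pts=[]
        for pl in model(q):
            pl=np.array(pl);n=np.roll(pl,-1,0);t=np.linspace(0,1,40,endpoint=False)[None,:,None]
            pts.append((pl[:,None]*(1-t)+n[:,None]*t).reshape(-1,3))
        uv=proj(p,np.vstack(pts)).astype(np.float32)
        return -float(cv2.remap(G,uv[:,0],uv[:,1],cv2.INTER_LINEAR).mean())
    n=len(x0);sim=np.array([x0]+[np.array(x0)+np.eye(n)[i]*step[i] for i in range(n)])
    r=minimize(cost,x0,method='Nelder-Mead',options=dict(initial_simplex=sim,xatol=1e-5,fatol=1e-4,maxiter=400));return r.x,r.fun
def rect(x,y,a,L,W,z):
    c,s=np.cos(a),np.sin(a);return np.array([[x+c*u*L/2-s*v*W/2,y+s*u*L/2+c*v*W/2,z] for u,v in((-1,-1),(1,-1),(1,1),(-1,1))])
def circ(x,y,r,z):
    t=np.linspace(0,2*np.pi,24,endpoint=False);return np.c_[x+r*np.cos(t),y+r*np.sin(t),0*t+z]
def draw(p,polys,name,crop=None):
    im=cv2.resize(p["frame"],None,fx=1.5,fy=1.5,interpolation=cv2.INTER_CUBIC)
    for pl in polys: cv2.polylines(im,[np.round((proj(p,pl)+.5)*1.5*16-8).astype(np.int32)],True,(255,0,0),1,shift=4)
    cv2.imwrite('pics/'+name,im[:,:,::-1])
E
python3 - <<'E'
from go import *
import pickle
p=pickle.load(open('w2.pkl','rb'))
m=masks_of
print(edgefit(p,lambda q:[rect(*q,.11,.09,.025)],[.472,-.037,-.265],[.002,.002,.02]))
for z in (.02,.025,.03):print(z,edgefit(p,lambda q:[rect(*q[:3],q[3],q[3]*9/11,z)],[.472,-.037,-.265,.11],[.002,.002,.02,.003]))
print(edgefit(p,lambda q:[rect(*q,.07,.16,.005)],[.623,-.189,.137],[.002,.002,.02]))
x,_=edgefit(p,lambda q:[circ(q[0],q[1],.009,.07),circ(q[2],q[3],.009,.07)],[.614,-.124,.632,-.253],[.003]*4)
print(x,"mid",(x[:2]+x[2:])/2,np.hypot(*(x[:2]-x[2:])),"yaw",np.arctan2(x[2]-x[0],x[1]-x[3]))
q=[.623,-.189,.137]
draw(p,[rect(*q,.07,.16,.005),circ(x[0],x[1],.009,.07),circ(x[2],x[3],.009,.07)],'w2c.png')
E
```

```text
(array([ 0.47434801, -0.03594926, -0.26270858]), np.float64(-108.69966888427734))
0.02 (array([ 0.4732405 , -0.03551741, -0.25928413,  0.10976902]), np.float64(-110.31965637207031))
0.025 (array([ 0.4747374 , -0.03639823, -0.25983354,  0.10870364]), np.float64(-110.35456848144531))
0.03 (array([ 0.47362773, -0.03906372, -0.25893857,  0.11178922]), np.float64(-106.1567611694336))
(array([ 0.62325309, -0.18934045,  0.13706417]), np.float64(-105.7742919921875))
[ 0.61673653 -0.12507699  0.63165755 -0.25344477] mid [ 0.62419704 -0.18926088] 0.12923205478202077 yaw 0.11571718233713123
```

View pics/w2c.png

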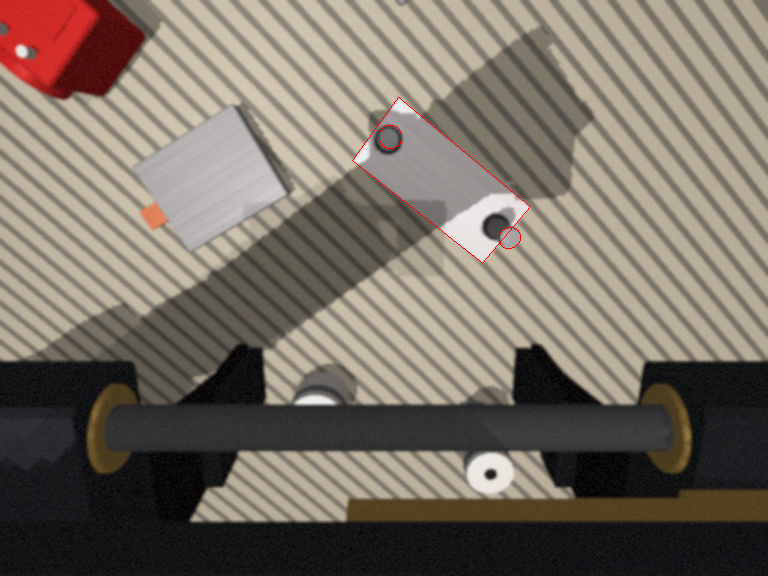

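```bash
python3 - <<'E'
from go import *
go(0.42,0.22,0.33,.8)
E
```

```text
shift cm [19.34, -38.13, -0.06] turn [0.0, 0.001, -0.004] | cur yaw 0.796 pos [ 0.557  -0.185   0.3296] w 0.0869 f [-0.1 -1.   0.2] t 3.35 rows>= 6.8
```

Emit:
play_rows(
  moves=[
    [[19.3,-38,0],[0,0,0],8.7],
    [[19.3,-38,0],[0,0,0],8.7],
    [[19.3,-38,0],[0,0,0],8.7],
    [[19.3,-38,0],[0,0,0],8.7],
    [[19.3,-38,0],[0,0,0],8.7],
    [[19.3,-38,0],[0,0,0],8.7],
    [[19.3,-38,0],[0,0,0],8.7],
    [[19.3,-38,0],[0,0,0],8.7],
  ],
)

```text
time: 4.35
ee_pos: [0.4188, 0.223, 0.33]
eef_rot: [0.92, 0.391, 0.0, 0.0]
ft_force: [1.9, -1.5, -0.3]
width: 0.0869
```

Emit:
play_rows(
  moves=[
    [[0,0,0],[0,0,0],8.7],
    [[0,0,0],[0,0,0],8.7],
  ],
)

```text
time: 4.6
ee_pos: [0.4214, 0.2182, 0.3296]
eef_rot: [0.922, 0.387, -0.0, 0.0]
ft_force: [1.1, -0.2, -0.2]
width: 0.0867
```

```bash
python3 - <<'E'
from go import *
go(0.42,0.22,0.33,.8)
p=camera("wrist");save(p,"w3.png")
import pickle
V={}
for n in ["flow_plate_center","end_plate_center","pump"]:
  for d in masks_of(p,n)[:3]:
    V.setdefault(n,[]).append(d)
    print(n,round(d["conf"],2),np.round(d["at"],1),d["region"].sum(),np.round(ray(p,d["at"],0.02),3)[:2])
pickle.dump((p,V),open('w3.pkl','wb'))
E
```

```text
shift cm [0.03, -0.22, -0.04] turn [0.0, 0.0, -0.005] | cur yaw 0.795 pos [0.4214 0.2182 0.3296] w 0.0867 f [ 1.1 -0.2 -0.2] t 4.6 rows>= 0.0
flow_plate_center 0.89 [223.6 155.5] 2421 [0.384 0.252]
flow_plate_center 0.71 [115.9 218.4] 4530 [0.202 0.299]
end_plate_center 0.77 [207.2  36.7] 3221 [0.48  0.373]
pump 0.72 [345.4 177.6] 4195 [0.486 0.107]
pump 0.66 [404.6  87.5] 5299 [0.622 0.146]
```

View pics/w3.png

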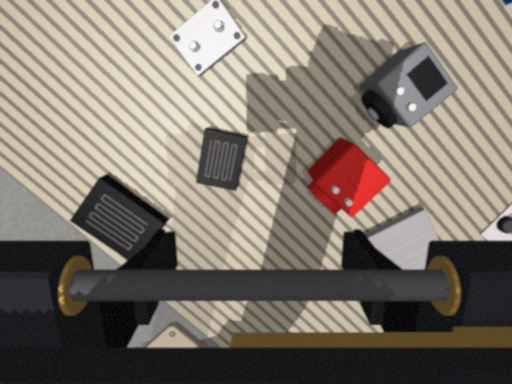

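The small flow plate is at (222,158), the end plate at (207,37) with stubs at (195,47) and (219,25), the grey pump at (408,85), and the red decoy at (348,178).

```bash
python3 - <<'E'
from go import *
import pickle
p,V=pickle.load(open('w3.pkl','rb'))
def yaw0(m,z):
    c=cv2.minAreaRect(np.argwhere(m)[:,::-1].astype(np.float32));b=cv2.boxPoints(c);W=np.array([ray(p,u,z)[:2] for u in b])
    e=[W[1]-W[0],W[2]-W[1]];e=max(e,key=np.linalg.norm);return np.arctan2(e[1],e[0])
out=[]
for n,h in(("flow_plate_center",.018),("end_plate_center",.02)):
    m=V[n][0]["region"];c=ray(p,V[n][0]["at"],h);a=yaw0(m,h)
    x,f=fit([(p,m)],lambda q:box(*q,.08,.06,0,h),[c[0],c[1],a],[.004,.004,.05]);print(n,"mask",x,f)
    y,f=edgefit(p,lambda q:[rect(*q,.08,.06,h)],list(x),[.002,.002,.02]);print("edge",y,f); out.append(rect(*y,.08,.06,h))
m=V["pump"][1]["region"]
x,f=edgefit(p,lambda q:[rect(*q,.07,.07,.08)],[.61,.15,-.1],[.004,.004,.05]);print("pump",x,f);out.append(rect(*x,.07,.07,.08))
x,f=edgefit(p,lambda q:[rect(*q,.07,.07,.08)],[.6,.16,-.2],[.004,.004,.05]);print("pump",x,f)
x,f=fit([(p,m)],lambda q:np.vstack([box(*q,.07,.07,0,.08)]),list(x),[.004,.004,.05]);print("pump mask",x,f)
draw(p,out,'w3c.png')
E
```

```text
flow_plate_center mask [0.37577325 0.25111091 0.58334219] 0.02473151497542858
edge [0.37769557 0.25033403 0.58519556] -237.5911102294922
end_plate_center mask [ 0.47901537  0.37488425 -0.13962019] 0.03552856296300888
edge [ 0.47947266  0.37443703 -0.13540813] -140.52767944335938
pump [ 0.61743715  0.15259659 -0.02303939] -104.50777435302734
pump [ 0.59536198  0.16710821 -0.01177142] -102.6121597290039
pump mask [ 0.61380181  0.15394039 -0.08235952] 0.07583978027105331
```

View pics/w3c.png

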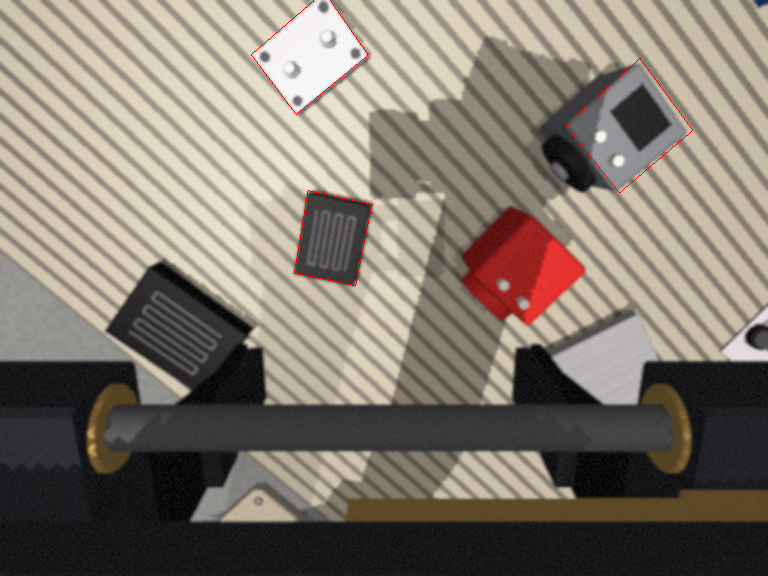

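```bash
python3 - <<'E'
from go import *
go(0.3775,0.2505,0.06,.585)
E
```

```text
shift cm [-0.8, -5.31, 26.96] turn [0.0, 0.0, 0.211] | cur yaw 0.796 pos [0.421  0.2191 0.3296] w 0.0872 f [-0.2 -0.3 -0.4] t 4.8 rows>= 4.4
```

Emit:
play_rows(
  moves=[
    [[-0.8,-5.3,20],[0,0,0.211],8.7],
    [[-0.8,-5.3,27],[0,0,0.211],8.7],
    [[-0.8,-5.3,27],[0,0,0.211],8.7],
    [[-0.8,-5.3,27],[0,0,0.211],8.7],
    [[-0.8,-5.3,27],[0,0,0.211],8.7],
    [[-0.8,-5.3,27],[0,0,0.211],8.7],
    [[-0.8,-5.3,27],[0,0,0.211],8.7],
    [[-0.8,-5.3,27],[0,0,0.211],8.7],
  ],
)

```text
time: 5.8
ee_pos: [0.3784, 0.2513, 0.0611]
eef_rot: [0.957, 0.289, 0.001, 0.0]
ft_force: [-0.5, 0.1, -0.0]
width: 0.087
```

```bash
python3 - <<'E'
from go import *
p=camera("wrist");
y,f=edgefit(p,lambda q:[rect(*q,.08,.06,.018)],[.3777,.2503,.585],[.002,.002,.02]);print("edge",y,f)
draw(p,[rect(*y,.08,.06,.018)],'w4.png')
go(y[0],y[1],0.004,y[2])
E
```

```text
edge [0.37818286 0.25161261 0.5856211 ] -161.94943237304688
shift cm [0.0, -0.04, 5.69] turn [0.001, -0.002, 0.0] | cur yaw 0.586 pos [0.3783 0.2512 0.0609] w 0.0867 f [-0.4 -0.5  0.3] t 5.85 rows>= 0.9
```

View pics/w4.png

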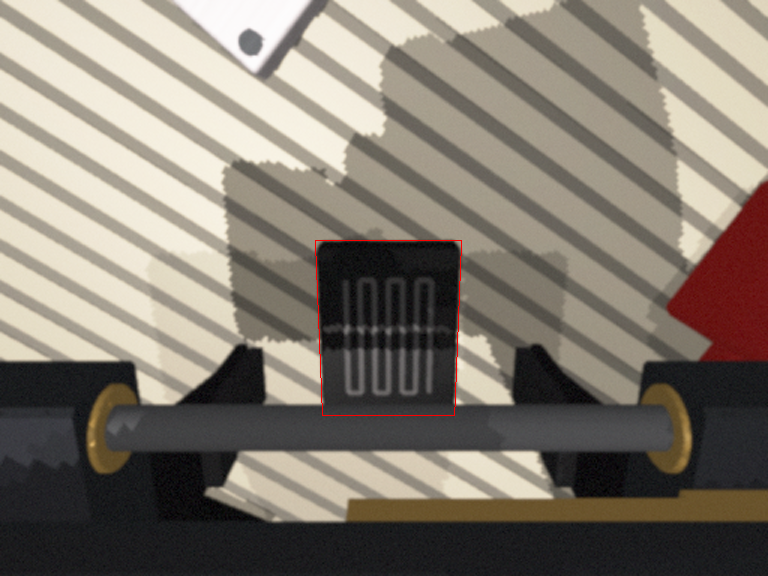

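Aligned. The plate sits between the fingers and the outline matches, so I'll descend and grip.

Emit:
play_rows(
  moves=[
    [[0,0,3],[0,0,0],8.7],
    [[0,0,5.6],[0,0,0],8.7],
    [[0,0,5.7],[0,0,0],8.7],
    [[0,0,5.7],[0,0,0],8.7],
    [[0,0,5.7],[0,0,0],5.5],
    [[0,0,5.7],[0,0,0],5.5],
    [[0,0,5.7],[0,0,0],5.5],
    [[0,0,5.7],[0,0,0],5.5],
  ],
  grip_force=20,
)

```text
time: 6.85
ee_pos: [0.3774, 0.2511, 0.0029]
eef_rot: [0.957, 0.289, 0.0, 0.0]
ft_force: [0.3, -0.7, 2.5]
width: 0.0598
```

Emit:
play_rows(
  moves=[
    [[0,0,0],[0,0,0],5.5],
    [[0,0,-5],[0,0,0],5.5],
    [[0,0,-10],[0,0,0],5.5],
    [[0,0,-10],[0,0,0],5.5],
    [[0,0,-10],[0,0,0],5.5],
  ],
)

```text
time: 7.48
ee_pos: [0.3769, 0.2505, 0.1019]
eef_rot: [0.957, 0.289, -0.0, 0.0]
ft_force: [-0.7, -0.8, -2.0]
width: 0.0601
```

```bash
python3 - <<'E'
from go import *
p=camera("wrist");s=read_state()
save(p,"w5.png")
z=s["ee_pos"][2]
c=s["ee_pos"]
for zt in (z+.0145,):
    y,f=edgefit(p,lambda q:[rect(*q,.08,.06,zt)],[c[0],c[1],.585],[.002,.002,.02]);print("edge",y,f,y[:2]-c[:2])
draw(p,[rect(*y,.08,.06,zt)],'w5.png')
go(0.4743,-0.0363,0.13,-.262)
E
```

```text
edge [0.37811223 0.25145605 0.59031981] -131.30999755859375 [0.00155906 0.00105504]
shift cm [-7.74, 29.29, -2.83] turn [0.001, 0.002, 0.849] | cur yaw 0.587 pos [0.3766 0.2504 0.1015] w 0.0597 f [-0.3 -0.3 -1.4] t 7.53 rows>= 4.9
```

View pics/w5.png

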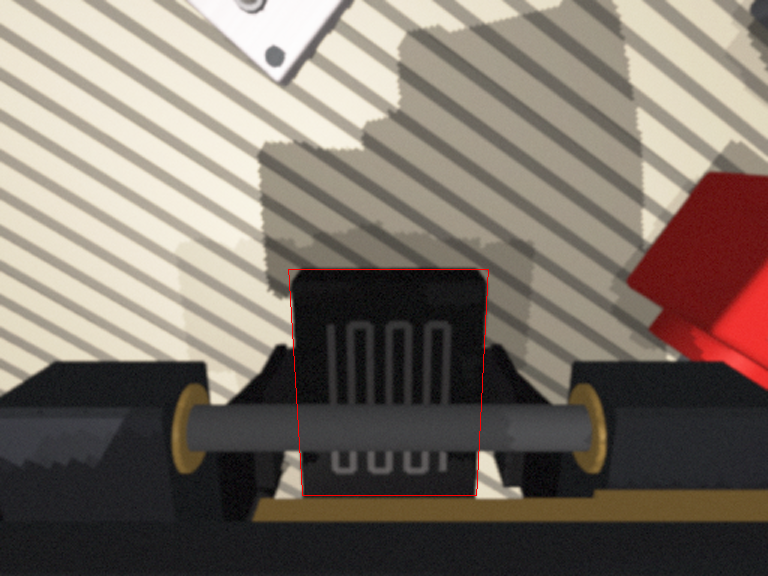

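```bash
python3 - <<'E'
from go import *
go(0.416,-0.0205,0.14,-.262)
E
```

```text
shift cm [-11.72, 24.74, -3.83] turn [0.001, 0.002, 0.849] | cur yaw 0.587 pos [0.3766 0.2504 0.1015] w 0.0597 f [-0.3 -0.3 -1.4] t 7.53 rows>= 4.5
```

Emit:
play_rows(
  moves=[
    [[-2,3,-3.8],[0,0,0.1],5.5],
    [[-4.8,9,-3.8],[0,0,0.28],5.5],
    [[-7.5,15,-3.8],[0,0,0.46],5.5],
    [[-9.5,20,-3.8],[0,0,0.64],5.5],
    [[-11.7,24.7,-3.8],[0,0,0.8],5.5],
    [[-11.7,24.7,-3.8],[0,0,0.849],5.5],
    [[-11.7,24.7,-3.8],[0,0,0.849],5.5],
    [[-11.7,24.7,-3.8],[0,0,0.849],5.5],
  ],
)

```text
time: 8.52
ee_pos: [0.4161, -0.0186, 0.1401]
eef_rot: [0.992, -0.129, -0.001, -0.0]
ft_force: [-0.5, -0.1, -1.6]
width: 0.0599
```

Emit:
play_rows(
  moves=[
    [[0,0,0],[0,0,0],5.5],
    [[0,0,0],[0,0,0],5.5],
  ],
)

```text
time: 8.78
ee_pos: [0.4165, -0.019, 0.1407]
eef_rot: [0.991, -0.13, 0.0, 0.0]
ft_force: [0.3, -0.9, -1.3]
width: 0.0594
```

```bash
python3 - <<'E'
from go import *
p=camera("wrist");s=read_state()
def U(x,y,a):
    r=rect(x,y,a,.11,.09,.025); return r
# open outline: front edge and sides only
def model(q):
    r=U(*q);c=(r[0]*.35+r[1]*.65);d=(r[3]*.35+r[2]*.65)
    return [np.array([c,r[1],r[2],d,r[2],r[1]])]
y,f=edgefit(p,model,[.4743,-.0363,-.262],[.002,.002,.02]);print("edge",y,f)
draw(p,[U(*y)],'w6.png')
go(y[0],y[1],0.06,y[2])
E
```

```text
edge [ 0.47394921 -0.03696203 -0.27765549] -69.65145874023438
shift cm [6.01, 0.24, 8.07] turn [0.0, -0.0, 0.016] | cur yaw -0.261 pos [ 0.4165 -0.0191  0.1407] w 0.06 f [ 0.4 -0.3 -2.1] t 8.82 rows>= 1.6
```

View pics/w6.png

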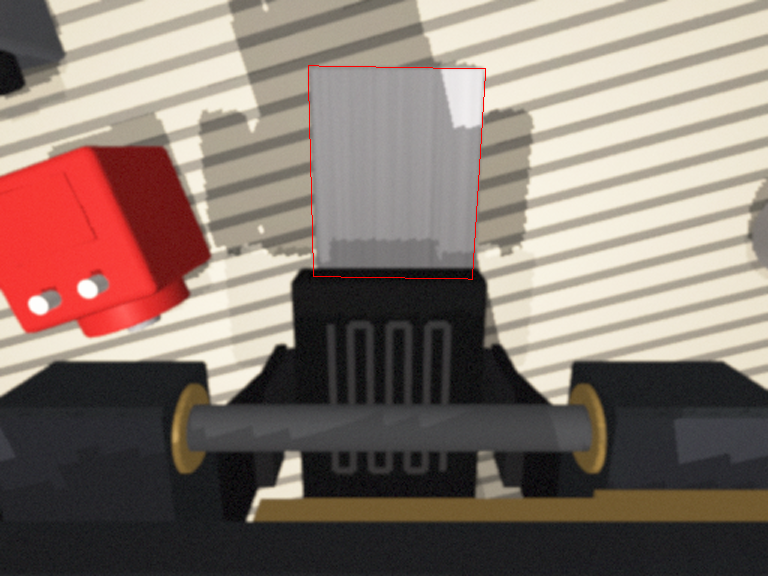

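```bash
python3 - <<'E'
from go import *
p=camera("wrist")
im=cv2.resize(p["frame"][30:185,190:340],None,fx=4,fy=4,interpolation=cv2.INTER_CUBIC)
o=[]
for a in(-.278,-.262):
    i2=im.copy();r=rect(.474,-.0367,a,.11,.09,.025);cv2.polylines(i2,[np.round((proj(p,r)-[190,30]+.5)*4).astype(int)],True,(255,0,0) ,1);o.append(i2[:,:400] if 0 else i2)
cv2.imwrite('pics/w7.png',cv2.resize(np.hstack(o),None,fx=.66,fy=.66,interpolation=cv2.INTER_AREA)[:,:,::-1])
g=cv2.cvtColor(p["frame"],cv2.COLOR_RGB2LAB).astype(float)
E
```

```text
(no output)
```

View pics/w7.png

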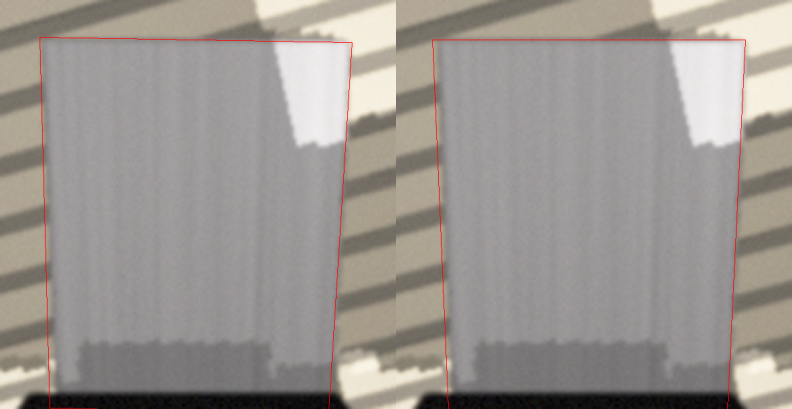

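```bash
python3 - <<'E'
from go import *
p=camera("wrist")
def model(q):
    r=rect(q[0],q[1],q[2],.11*q[3],.09*q[3],.025);c=(r[0]*.3+r[1]*.7);d=(r[3]*.3+r[2]*.7)
    return [np.array([c,r[1],r[2],d,r[2],r[1]])]
for b in(.7,1,1.5):
  for a in(-.262,-.275):
    print(b,edgefit(p,model,[.474,-.037,a,.98],[.002,.002,.01,.02],b))
s=read_state();R=Ro.from_quat(s["eef_rot"]);c=s["ee_pos"]
# held plate: top face
for zt in(.011,.0145):
  for b in(.7,1.5):
    y,f=edgefit(p,lambda q:[rect(*q,.08,.06,c[2]+zt)],[c[0],c[1],-.262],[.002,.002,.02],b);d=R.inv().apply([y[0]-c[0],y[1]-c[1],0]);print(zt,b,y,f,d)
E
```

```text
0.7 (array([ 0.47391725, -0.03711295, -0.27663185,  1.00127645]), np.float64(-81.68073272705078))
0.7 (array([ 0.47391429, -0.03710192, -0.27659163,  1.00152175]), np.float64(-81.6534652709961))
1 (array([ 0.47390029, -0.03695691, -0.28065243,  1.00298158]), np.float64(-70.13138580322266))
1 (array([ 0.47389892, -0.0369289 , -0.27991313,  1.00231283]), np.float64(-70.13697814941406))
1.5 (array([ 0.47374595, -0.03640723, -0.29420049,  1.01093786]), np.float64(-55.51612091064453))
1.5 (array([ 0.47319187, -0.03657346, -0.28470186,  1.01332184]), np.float64(-55.13079071044922))
0.011 0.7 [ 0.41476458 -0.01823783 -0.26208503] -143.88601684570312 [-1.97624862e-03 -5.09023611e-04 -4.02881437e-07]
0.011 1.5 [ 0.41716856 -0.01895929 -0.26147152] -111.88655090332031 [ 5.32542059e-04 -4.34180946e-04  2.33882587e-08]
0.0145 0.7 [ 0.41802471 -0.01891978 -0.26274412] -170.74057006835938 [ 1.34930791e-03 -6.93882808e-04  1.19816422e-07]
0.0145 1.5 [ 0.4180523  -0.01884558 -0.26220212] -140.29043579101562 [ 1.35676032e-03 -7.72699604e-04  1.09299500e-07]
```

```bash
python3 - <<'E'
from go import *
import pickle
p=camera("wrist")
for nm,p in(("now",p),("w2",pickle.load(open('w2.pkl','rb')))):
    L=cv2.GaussianBlur(cv2.cvtColor(p["frame"],cv2.COLOR_RGB2LAB),(0,0),.8).astype(float)
    r=proj(p,rect(.474,-.037,-.262,.11,.09,.025))
    c=r.mean(0).astype(int)
    print(nm,"b inside",L[c[1]-20:c[1]+10,c[0]-10:c[0]+10,2].mean())
    b=L[:,:,2];m=(np.abs(b-128)<4).astype(np.uint8)
    big=np.zeros((384,512),np.uint8);cv2.fillConvexPoly(big,np.round(proj(p,rect(.474,-.037,-.262,.14,.12,.025))).astype(int),1)
    m&=big;m=cv2.morphologyEx(m,cv2.MORPH_OPEN,np.ones((5,5)))
    cv2.imwrite(f'pics/seg_{nm}.png',cv2.hconcat([m*255,np.clip((b-110)*5,0,255).astype(np.uint8)])[:260])
E
```

```text
now b inside 128.05333333333334
w2 b inside 128.16666666666666
```

View pics/seg_now.png

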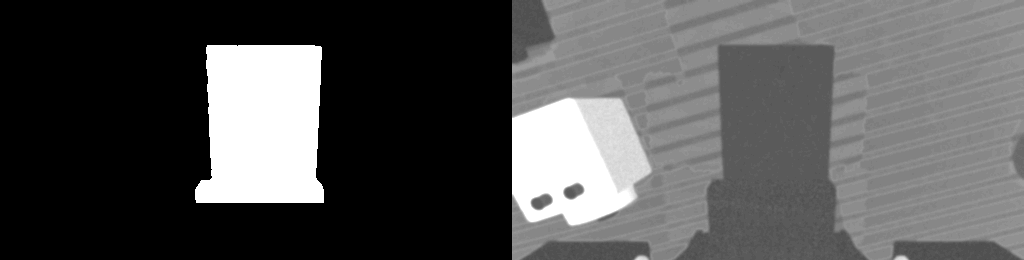

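View pics/seg_w2.png

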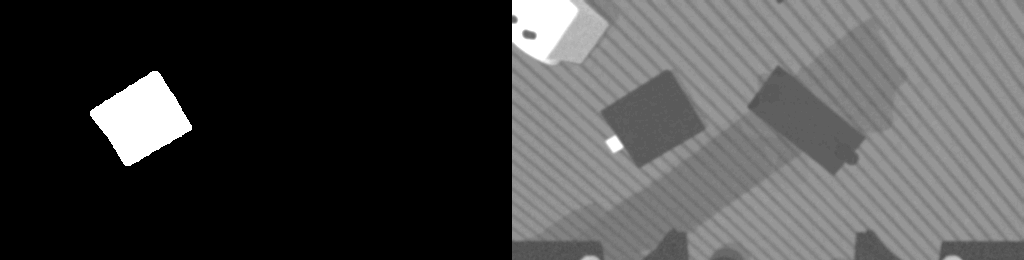

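```bash
cat >> go.py <<'E'
def chroma(p,thr=4.5,blur=.8):
    L=cv2.GaussianBlur(cv2.cvtColor(p["frame"],cv2.COLOR_RGB2LAB),(0,0),blur).astype(np.float32)
    return L[:,:,2]
def softfit(p,model,x0,step,region,inn=128.,out=None):
    """region: bool pixels compared; soft segmentation by b channel"""
    b=chroma(p); 
    o=out if out is not None else np.percentile(b[region],85)
    m=np.clip((o-b)/(o-inn),0,1)
    m=(m>.5).astype(np.float32) 
    def cost(q): return float((np.abs(cv2.GaussianBlur(hullmask(p,model(q)),(0,0),.8)-cv2.GaussianBlur(m,(0,0),.8))**2)[region].sum())
    n=len(x0);sim=np.array([x0]+[np.array(x0)+np.eye(n)[i]*step[i] for i in range(n)])
    r=minimize(cost,x0,method='Nelder-Mead',options=dict(initial_simplex=sim,xatol=1e-5,fatol=1e-3,maxiter=300));return r.x,r.fun,m
def around(p,r):
    m=np.zeros((384,512),np.uint8);cv2.fillConvexPoly(m,cv2.convexHull(np.round(proj(p,r)).astype(np.int32)),1);return m.astype(bool)
E
python3 - <<'E'
from go import *
import pickle
p=camera("wrist")
for nm,p in(("now",p),("w2",pickle.load(open('w2.pkl','rb')))):
    reg=around(p,rect(.474,-.037,-.262,.14,.12,.025))
    if nm=="now": reg[176:]=False
    else: reg&=~cv2.dilate((chroma(p)>150).astype(np.uint8),np.ones((9,9))).astype(bool)
    for z0 in(.025,.010):
        x,f,m=softfit(p,lambda q:box(q[0],q[1],q[2],.11*q[3],.09*q[3],z0,.025),[.474,-.037,-.262,1],[.002,.002,.01,.02],reg);print(nm,z0,x,f)
        x,f,m=softfit(p,lambda q:box(q[0],q[1],q[2],.11,.09,z0,.025),[.474,-.037,-.262],[.002,.002,.01],reg);print(nm,z0,x,f)
E
```

```text
now 0.025 [ 0.47468156 -0.03777116 -0.26037869  0.98721346] 34.426795959472656
now 0.025 [ 0.4739823  -0.037609   -0.26194216] 75.86337280273438
now 0.01 [ 0.47468156 -0.03777116 -0.26037869  0.98721346] 34.426795959472656
now 0.01 [ 0.4739823  -0.037609   -0.26194216] 75.86337280273438
w2 0.025 [ 0.47623445 -0.03887413 -0.25897741  1.00905154] 61.74069595336914
w2 0.025 [ 0.47647514 -0.03876286 -0.25681567] 76.13359069824219
w2 0.01 [ 0.47476222 -0.03817712 -0.25747026  0.99745409] 28.509292602539062
w2 0.01 [ 0.47483079 -0.03818183 -0.25909346] 28.773635864257812
```

```bash
python3 - <<'E'
from go import *
go(.4732,-.0380,0.04,-.261)
E
```

```text
shift cm [5.95, 0.33, 10.08] turn [0.0, -0.0, -0.001] | cur yaw -0.262 pos [ 0.4166 -0.0193  0.1408] w 0.0597 f [-0.1 -0.2 -2.8] t 9.03 rows>= 1.9
```

Emit:
play_rows(
  moves=[
    [[3,0.1,3],[0,0,0],5.5],
    [[5.9,0.3,6],[0,0,0],5.5],
    [[5.95,0.33,9],[0,0,0],5.5],
    [[5.95,0.33,10],[0,0,0],5.5],
    [[5.95,0.33,10],[0,0,0],5.5],
    [[5.95,0.33,10],[0,0,0],5.5],
  ],
)

```text
time: 9.78
ee_pos: [0.4739, -0.038, 0.042]
eef_rot: [0.991, -0.131, 0.001, 0.0]
ft_force: [0.6, -0.3, -2.1]
width: 0.06
```

```bash
python3 - <<'E'
from go import *
go(.4732,-.0380,0.029,-.261)
E
```

```text
shift cm [-0.07, 0.02, 1.3] turn [0.0, -0.002, -0.001] | cur yaw -0.262 pos [ 0.4739 -0.038   0.042 ] w 0.06 f [ 0.6 -0.3 -2.1] t 9.78 rows>= 0.2
```

Emit:
play_rows(
  moves=[
    [[-0.05,0,0.6],[0,0,0],5.5],
    [[-0.05,0,1.1],[0,0,0],5.5],
    [[-0.05,0,1.2],[0,0,0],5.5],
    [[-0.05,0,1.2],[0,0,0],5.5],
  ],
)

```text
time: 10.28
ee_pos: [0.4726, -0.0378, 0.0287]
eef_rot: [0.991, -0.131, -0.0, -0.0]
ft_force: [0.4, -0.9, -1.4]
width: 0.0594
```

```bash
python3 - <<'E'
from go import *
go(.4732,-.0380,0.028,-.261)
E
```

```text
shift cm [0.06, 0.01, 0.07] turn [0.0, 0.0, -0.001] | cur yaw -0.262 pos [ 0.4726 -0.0378  0.0287] w 0.0594 f [ 0.4 -0.9 -1.4] t 10.28 rows>= 0.0
```

Emit:
play_rows(
  moves=[
    [[0.03,0,0.1],[0,0,0],5.5],
    [[0.03,0,0.1],[0,0,0],5.5],
    [[0.03,0,0.1],[0,0,0],7.5],
    [[0.03,0,0.1],[0,0,0],8.0],
    [[0.03,0,0.1],[0,0,0],8.0],
    [[0.03,0,0.1],[0,0,0],8.0],
  ],
)

```text
time: 11.02
ee_pos: [0.473, -0.0379, 0.0277]
eef_rot: [0.991, -0.131, 0.0, 0.0]
ft_force: [-0.4, 0.2, -0.2]
width: 0.0794
```

Emit:
play_rows(
  moves=[
    [[0,0,-4],[0,0,0],8.5],
    [[0,0,-10],[0,0,0],8.7],
    [[-3,0,-16],[0,0,0],8.7],
    [[-4,0,-18],[0,0,0],8.7],
    [[-4,0,-18],[0,0,0],8.7],
  ],
)

```text
time: 11.65
ee_pos: [0.435, -0.0276, 0.2096]
eef_rot: [0.991, -0.131, 0.002, 0.001]
ft_force: [-0.1, 0.0, 0.2]
width: 0.0869
```

```bash
cat > chk.py <<'E'
from go import *
def check(p,h,name):
    # base outline (chroma: grey) & plate top outline
    y,f=edgefit(p,lambda q:[rect(*q,.08,.06,h)],[.4745,-.038,-.261],[.003,.003,.02]);print("plate",y,f)
    reg=around(p,rect(.4745,-.038,-.261,.14,.12,.025))
    reg&=~cv2.dilate((chroma(p)>150).astype(np.uint8),np.ones((9,9))).astype(bool)
    x,f,m=softfit(p,lambda q:box(q[0],q[1],q[2],.11,.09,.01,.025),[.4745,-.038,-.261],[.002,.002,.01],reg);print("base",x,f)
    d=y-x;c,s=np.cos(x[2]),np.sin(x[2]);print("diff in base frame mm",(c*d[0]+s*d[1])*1e3,(-s*d[0]+c*d[1])*1e3,"yaw",d[2])
    draw(p,[rect(*y,.08,.06,h),rect(*x,.11,.09,.025)],name)
E
python3 - <<'E'
from chk import *
p=camera("wrist");check(p,.043,"w8.png")
go(.4,.25,.3,0)
E
```

```text
plate [ 0.47129488 -0.03693604 -0.26162974] -207.5215301513672
base [ 0.47399451 -0.03782305 -0.26015335] 85.38553619384766
diff in base frame mm -2.8369518297303187 0.16274085068266653 yaw -0.0014763834809178866
shift cm [-10.53, -25.92, -9.24] turn [0.001, -0.002, -0.263] | cur yaw -0.263 pos [ 0.4346 -0.0278  0.2081] w 0.0873 f [-0.9 -0.4 -0.5] t 11.7 rows>= 4.7
```

View pics/w8.png

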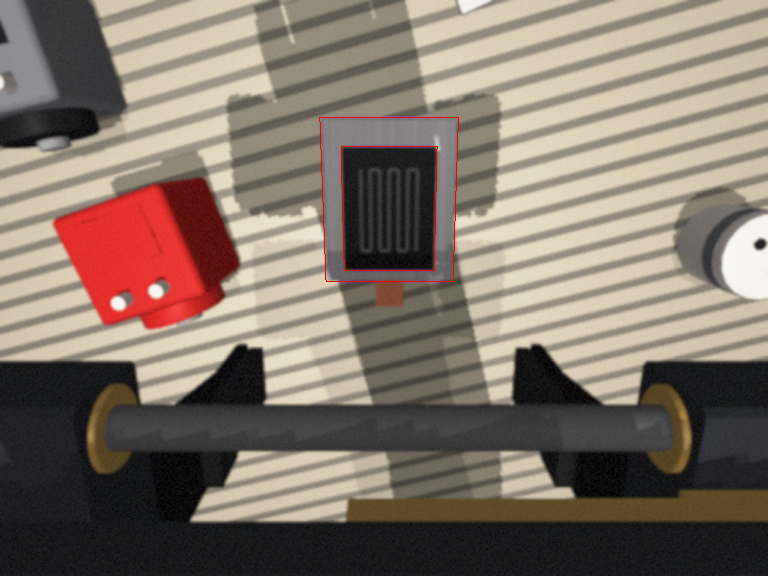

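Emit:
play_rows(
  moves=[
    [[-3,0,-4],[0,0,0],8.7],
    [[-3.5,0,-5],[0,0,0],8.7],
    [[-3.5,0,-5],[0,0,0],8.7],
    [[-3.5,0,-5],[0,0,0],8.7],
  ],
)

```text
time: 12.2
ee_pos: [0.4004, -0.0187, 0.2563]
eef_rot: [0.991, -0.131, -0.001, -0.0]
ft_force: [-0.7, 0.6, 0.1]
width: 0.0869
```

```bash
python3 - <<'E'
from chk import *
p=camera("wrist");check(p,.043,"w9.png")
M=p["camera_from_world"];print("cam",-M[:3,:3].T@M[:3,3])
im=cv2.resize(p["frame"][40:240,180:340],None,fx=3.6,fy=3,interpolation=cv2.INTER_CUBIC);im=cv2.resize(p["frame"][30:230,170:350],None,fx=3,fy=3,interpolation=cv2.INTER_CUBIC);cv2.imwrite('pics/w9z.png',im[:,:,::-1])
E
```

```text
plate [ 0.47094804 -0.03674468 -0.26328035] -210.29074096679688
base [ 0.47445293 -0.03774438 -0.25970161] 50.41753005981445
diff in base frame mm -3.644069313167505 0.06614674788030803 yaw -0.003578744651218324
cam [ 0.47501442 -0.03819933  0.41808642]
```

View pics/w9.png

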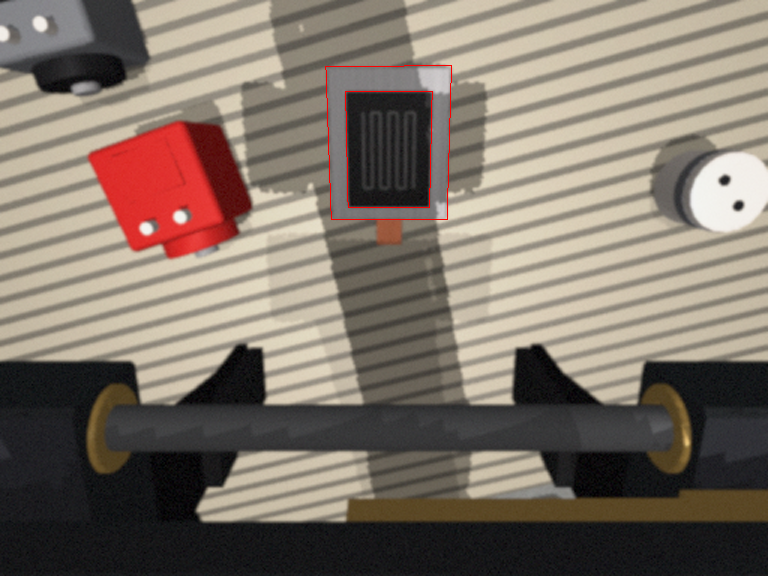

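View pics/w9z.png

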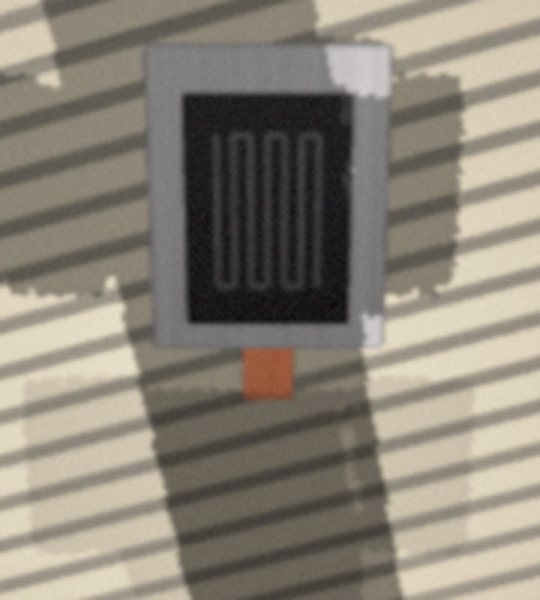

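The plate lies about 3.3 mm too far toward the tab: the front gap is 50 px and the rear 25 px in the zoom, while the side gaps are equal. I'll regrip and shift it.

```bash
python3 - <<'E'
from go import *
go(.473,-.0380,0.06,-.262)
E
```

```text
shift cm [7.56, -0.01, 19.62] turn [-0.0, 0.002, -0.0] | cur yaw -0.262 pos [ 0.4004 -0.0186  0.2564] w 0.087 f [ 0.7 -0.8 -0.9] t 12.25 rows>= 3.4
```

Emit:
play_rows(
  moves=[
    [[3,0,4],[0,0,0],8.7],
    [[5.5,0,9],[0,0,0],8.7],
    [[7.5,0,14],[0,0,0],8.7],
    [[7.5,0,19],[0,0,0],8.7],
    [[7.5,0,19.6],[0,0,0],8.7],
    [[7.5,0,19.6],[0,0,0],8.7],
  ],
)

```text
time: 13.0
ee_pos: [0.4733, -0.0376, 0.0624]
eef_rot: [0.991, -0.131, -0.0, -0.0]
ft_force: [1.0, -0.5, 0.6]
width: 0.087
```

```bash
python3 - <<'E'
from go import *
go(.473,-.0380,0.0285,-.261)
E
```

```text
shift cm [-0.02, 0.04, 3.39] turn [-0.0, 0.0, -0.001] | cur yaw -0.262 pos [ 0.4733 -0.0376  0.0624] w 0.087 f [ 1.  -0.5  0.6] t 13.0 rows>= 0.5
```

Emit:
play_rows(
  moves=[
    [[0,0.02,2],[0,0,0],8.7],
    [[0,0.02,3.1],[0,0,0],8.7],
    [[0,0.02,3.25],[0,0,0],8.0],
    [[0,0.02,3.25],[0,0,0],5.5],
    [[0,0.02,3.25],[0,0,0],5.5],
    [[0,0.02,3.25],[0,0,0],5.5],
    [[0,0.02,3.25],[0,0,0],5.5],
    [[0,0.02,3.05],[0,0,0],5.5],
  ],
  grip_force=20,
)

```text
time: 14.0
ee_pos: [0.4727, -0.0381, 0.0311]
eef_rot: [0.991, -0.131, -0.0, 0.0]
ft_force: [0.3, -0.5, -1.7]
width: 0.0599
```

Emit:
play_rows(
  moves=[
    [[0.15,0,0],[0,0,0],5.5],
    [[0.33,0,0],[0,0,0],5.5],
    [[0.33,0,0.1],[0,0,0],5.5],
    [[0.33,0,0.2],[0,0,0],5.5],
    [[0.33,0,0.23],[0,0,0],5.5],
    [[0.33,0,0.23],[0,0,0],7.5],
    [[0.33,0,0.23],[0,0,0],8.3],
    [[0.33,0,0.23],[0,0,0],8.3],
  ],
)

```text
time: 15.0
ee_pos: [0.4761, -0.039, 0.0289]
eef_rot: [0.991, -0.131, -0.0, 0.0]
ft_force: [0.1, 0.1, -0.2]
width: 0.0795
```

Emit:
play_rows(
  moves=[
    [[0,0,-4],[0,0,0],8.5],
    [[-2,0,-10],[0,0,0],8.7],
    [[-5,0,-16],[0,0,0],8.7],
    [[-7.5,0,-19.6],[0,0,0],8.7],
    [[-7.5,0,-22],[0,0,0],8.7],
    [[-7.5,0,-22],[0,0,0],8.7],
  ],
)

```text
time: 15.75
ee_pos: [0.4045, -0.0196, 0.2505]
eef_rot: [0.991, -0.131, 0.002, 0.001]
ft_force: [1.0, 0.5, -0.4]
width: 0.0868
```

```bash
python3 - <<'E'
from chk import *
p=camera("wrist");check(p,.043,"w10.png")
im=cv2.resize(p["frame"][30:230,170:350],None,fx=3,fy=3,interpolation=cv2.INTER_CUBIC);cv2.imwrite('pics/w10z.png',im[:,:,::-1])
go(.4,.25,.3,0)
E
```

```text
plate [ 0.47353022 -0.0378537  -0.26259876] -211.1999053955078
base [ 0.47412621 -0.03762397 -0.26005786] 47.31871032714844
diff in base frame mm -0.5168759356621863 -0.37525845067554037 yaw -0.0025409021834624235
shift cm [-7.36, -25.94, -5.12] turn [0.001, -0.001, -0.262] | cur yaw -0.262 pos [ 0.4039 -0.0196  0.2491] w 0.087 f [-0.7  0.1 -0.3] t 15.8 rows>= 4.4
```

View pics/w10z.png

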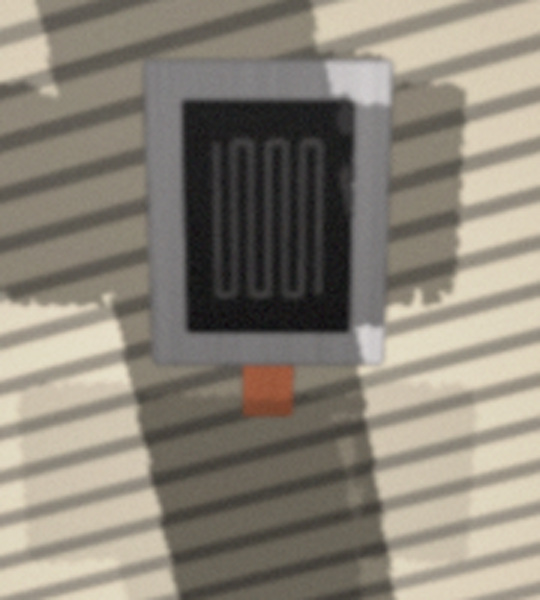

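```bash
python3 - <<'E'
from go import *
go(.54,.366,.22,1.4)
E
```

```text
shift cm [3.14, -40.77, 2.89] turn [0.001, -0.001, -1.662] | cur yaw -0.262 pos [ 0.4039 -0.0196  0.2491] w 0.087 f [-0.7  0.1 -0.3] t 15.8 rows>= 8.9
```

Emit:
play_rows(
  moves=[
    [[3.1,-40,0],[0,0,-1.66],8.7],
    [[3.1,-40.8,1],[0,0,-1.66],8.7],
    [[3.1,-40.8,2],[0,0,-1.66],8.7],
    [[3.1,-40.8,2.9],[0,0,-1.66],8.7],
    [[3.1,-40.8,2.9],[0,0,-1.66],8.7],
    [[3.1,-40.8,2.9],[0,0,-1.66],8.7],
    [[3.1,-40.8,2.9],[0,0,-1.66],8.7],
    [[3.1,-40.8,2.9],[0,0,-1.66],8.7],
  ],
)

```text
time: 16.8
ee_pos: [0.5375, 0.3699, 0.2165]
eef_rot: [0.811, 0.585, -0.002, -0.002]
ft_force: [-0.3, 0.4, 0.5]
width: 0.0868
```

```bash
python3 - <<'E'
from go import *
go(.54,.366,.22,3.0)
E
```

```text
shift cm [-0.29, 0.36, -0.35] turn [-0.004, -0.004, -1.751] | cur yaw 1.249 pos [0.5375 0.3699 0.2165] w 0.0868 f [-0.3  0.4  0.5] t 16.8 rows>= 9.4
```

Emit:
play_rows(
  moves=[
    [[0,0,0],[0,0,-1.74],8.7],
    [[0,0,0],[0,0,-1.74],8.7],
    [[0,0,0],[0,0,-1.74],8.7],
    [[0,0,0],[0,0,-1.74],8.7],
    [[0,0,0],[0,0,-1.74],8.7],
    [[0,0,0],[0,0,-1.74],8.7],
    [[0,0,0],[0,0,-1.74],8.7],
    [[0,0,0],[0,0,-1.74],8.7],
  ],
)

```text
time: 17.8
ee_pos: [0.5388, 0.3667, 0.2179]
eef_rot: [0.197, 0.98, -0.0, -0.001]
ft_force: [0.4, 0.2, -0.1]
width: 0.0868
```

```bash
python3 - <<'E'
from go import *
go(.54,.366,.2,3.0)
E
```

```text
shift cm [-0.14, -0.02, 1.79] turn [-0.001, -0.002, -0.255] | cur yaw 2.745 pos [0.5388 0.3667 0.2179] w 0.0868 f [ 0.4  0.2 -0.1] t 17.8 rows>= 1.4
```

Emit:
play_rows(
  moves=[
    [[0,0,1.8],[0,0,-0.255],8.7],
    [[0,0,1.8],[0,0,-0.255],8.7],
    [[0,0,1.8],[0,0,-0.255],8.7],
    [[0,0,1.8],[0,0,-0.255],8.7],
  ],
)

```text
time: 18.3
ee_pos: [0.5391, 0.3667, 0.2012]
eef_rot: [0.075, 0.997, 0.0, -0.0]
ft_force: [0.6, -0.2, 0.2]
width: 0.0871
```

```bash
python3 - <<'E'
from go import *
p=camera("wrist")
reg=around(p,rect(.479,.375,-.138,.12,.1,.01))
for x0 in([.479,.375,-.138],):
    x,f,m=softfit(p,lambda q:box(*q,.08,.06,0,.02),x0,[.002,.002,.02],reg);print(x,f)
d=masks_of(p,"end_plate_center")[0];print(d["conf"],fit([(p,d["region"])],lambda q:box(*q,.08,.06,0,.02),list(x),[.002,.002,.02]))
M=p["camera_from_world"];print("cam",-M[:3,:3].T@M[:3,3])
draw(p,[rect(*x,.08,.06,.02),rect(*x,.08,.06,.0)],'w11.png')
go(x[0],x[1],.06,x[2]+np.pi)
E
```

```text
[ 0.47930052  0.37383612 -0.13985349] 52.00891876220703
0.86 (array([ 0.4792485 ,  0.37333443, -0.13262383]), np.float64(0.029185302555561066))
cam [0.46446109 0.37849584 0.3632582 ]
shift cm [6.03, -0.19, 14.17] turn [0.0, -0.0, -0.01] | cur yaw 2.992 pos [0.5393 0.3667 0.2017] w 0.087 f [-1.  -0.5 -0.2] t 18.4 rows>= 2.5
```

View pics/w11.png

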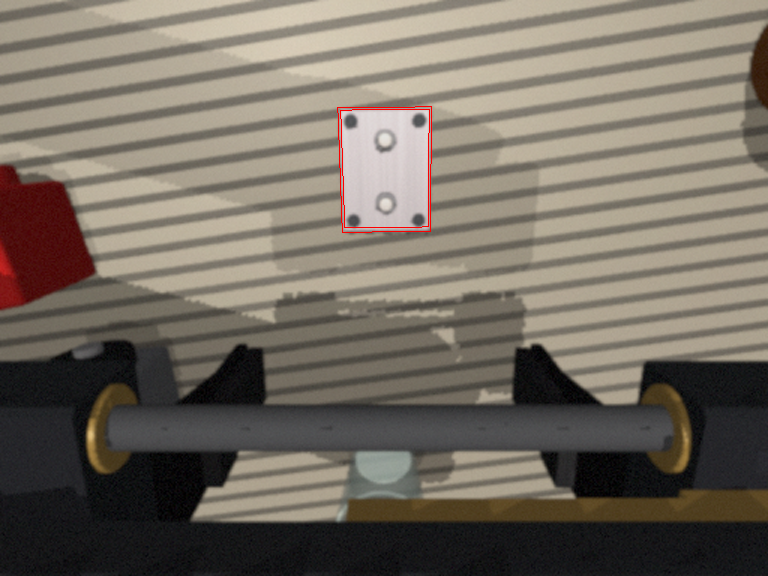

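Emit:
play_rows(
  moves=[
    [[3,-0.1,4],[0,0,-0.01],8.7],
    [[6,-0.2,9],[0,0,-0.01],8.7],
    [[6,-0.2,14],[0,0,-0.01],8.7],
    [[6,-0.2,16.2],[0,0,-0.01],8.7],
    [[6,-0.2,16.2],[0,0,-0.01],8.7],
    [[6,-0.2,16.2],[0,0,-0.01],8.7],
  ],
)

```text
time: 19.15
ee_pos: [0.4806, 0.3744, 0.0419]
eef_rot: [0.07, 0.998, 0.001, 0.001]
ft_force: [0.2, 0.2, 0.9]
width: 0.0872
```

```bash
python3 - <<'E'
from go import *
go(.4793,.3736,.004,3.005)
E
```

```text
shift cm [0.12, -0.1, 3.78] turn [0.002, 0.001, -0.003] | cur yaw 3.002 pos [0.4806 0.3744 0.0419] w 0.0872 f [0.2 0.2 0.9] t 19.15 rows>= 0.6
```

Emit:
play_rows(
  moves=[
    [[0.1,-0.05,2],[0,0,0],8.7],
    [[0.1,-0.05,3.3],[0,0,0],8.7],
    [[0.1,-0.05,3.6],[0,0,0],8.7],
    [[0.1,-0.05,3.6],[0,0,0],8.7],
    [[0.1,-0.05,3.6],[0,0,0],5.5],
    [[0.1,-0.05,3.6],[0,0,0],5.5],
    [[0.1,-0.05,3.6],[0,0,0],5.5],
    [[0.1,-0.05,3.6],[0,0,0],5.5],
  ],
  grip_force=25,
)

```text
time: 20.15
ee_pos: [0.4787, 0.3731, 0.004]
eef_rot: [0.069, 0.998, 0.0, 0.0]
ft_force: [1.0, -0.5, 0.0]
width: 0.0599
```

Emit:
play_rows(
  moves=[
    [[0,0,0],[0,0,0],5.5],
    [[0,0,-5],[0,0,0],5.5],
    [[0,0,-11],[0,0,0],5.5],
    [[0,0,-16],[0,0,0],5.5],
    [[0,0,-16],[0,0,0],5.5],
    [[0,0,-16],[0,0,0],5.5],
  ],
)

```text
time: 20.9
ee_pos: [0.4786, 0.3724, 0.1628]
eef_rot: [0.069, 0.998, -0.001, -0.0]
ft_force: [0.7, -0.1, -2.4]
width: 0.0596
```

```bash
python3 - <<'E'
from go import *
p=camera("wrist");save(p,"w12.png");s=read_state();c=s["ee_pos"]
reg=around(p,rect(c[0],c[1],-.137,.11,.085,c[2]+.01))
go(.416,-.0205,.16,-.262+np.pi)
E
```

```text
shift cm [0.75, -39.76, 0.31] turn [-0.002, -0.001, 0.123] | cur yaw 3.003 pos [0.4785 0.3722 0.1622] w 0.0597 f [ 0.4  0.6 -1.6] t 20.95 rows>= 6.4
```

View pics/w12.png

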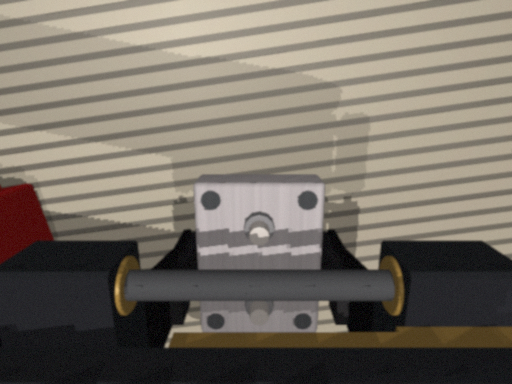

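```bash
python3 - <<'E'
from go import *
p=camera("wrist");s=read_state();c=s["ee_pos"];R=Ro.from_quat(s["eef_rot"])
y,f=edgefit(p,lambda q:[rect(*q,.08,.06,c[2]+.016)],[c[0],c[1],-.137],[.003,.003,.02],.7);print(R.inv().apply([y[0]-c[0],y[1]-c[1],0])*1e3,f,y)
im=p["frame"].astype(float).mean(2)
for col in(225,245,290):print(col,np.round(im[172:192,col-3:col+4].mean(1)).astype(int), np.round(im[322:338,col-3:col+4].mean(1)).astype(int))
for v in(176.5,184,331.5):
  for dz in(-.004,.016):
    print(v,dz,R.inv().apply(ray(p,(260,v),c[2]+dz)-c)[:2]*1e3)
draw(p,[rect(*y,.08,.06,c[2]+.016)],'w13.png')
E
```

```text
[-0.63888991  0.43948179 -0.00178824] -97.77485656738281 [ 0.47905172  0.37260524 -0.13901295]
225 [151 145 120 101  98  98  99 101 101 102 113 140 162 173 181 186 187 187
 187 187] [103 106 108 113 118 123 128 129 128 119  93  69  60  60  60  59]
245 [120 106  99  96  98 100 101 102 103 107 124 148 164 174 182 187 188 188
 187 188] [134 134 134 134 134 133 134 134 132 120  91  66  59  58  59  59]
290 [138 141 121 104 100 101 101 104 104 104 111 141 162 173 180 183 185 185
 185 185] [128 128 129 130 132 132 131 131 130 119  92  66  60  59  60  59]
176.5 -0.004 [37.26660013  1.02029494]
176.5 0.016 [41.89189087  0.95648213]
184 -0.004 [33.36020331  1.02129619]
184 0.016 [38.45576725  0.95736284]
331.5 -0.004 [-54.97824317   1.04393816]
331.5 0.016 [-39.24801882   0.97727905]
```

View pics/w13.png

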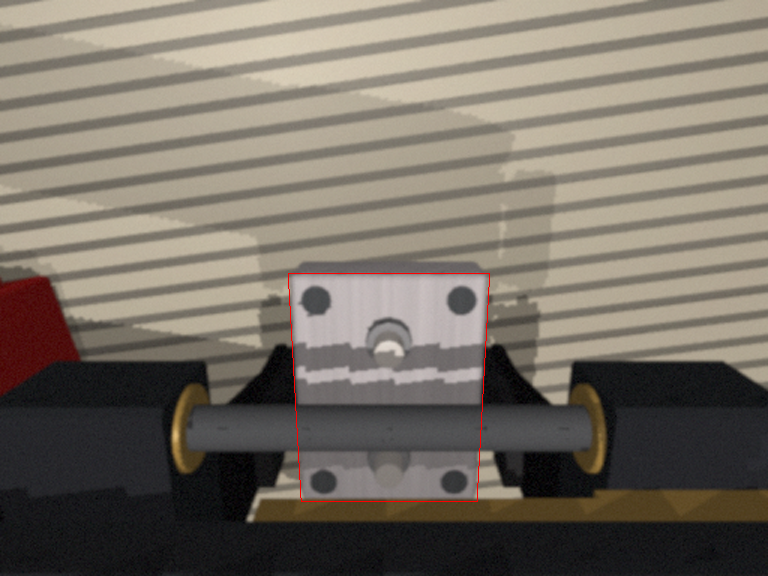

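```bash
python3 - <<'E'
from go import *
go(.537,-.0546,.16,-.262+np.pi)
E
```

```text
shift cm [-11.72, -41.46, 0.28] turn [-0.002, -0.001, 0.123] | cur yaw 3.003 pos [0.4784 0.3723 0.1621] w 0.0597 f [ 0.4 -1.1 -2.7] t 21.0 rows>= 6.9
```

Emit:
play_rows(
  moves=[
    [[-1,-4,0],[0,0,0.02],5.5],
    [[-2.8,-10,0],[0,0,0.04],5.5],
    [[-4.5,-16,0],[0,0,0.06],5.5],
    [[-6.3,-22,0],[0,0,0.08],5.5],
    [[-8,-28,0],[0,0,0.1],5.5],
    [[-9.7,-34,0],[0,0,0.123],5.5],
    [[-11.2,-39,0],[0,0,0.123],5.5],
    [[-11.7,-41.5,0.2],[0,0,0.123],5.5],
  ],
)

```text
time: 22.0
ee_pos: [0.5367, -0.058, 0.1604]
eef_rot: [0.133, 0.991, -0.0, -0.001]
ft_force: [-0.1, 0.4, -2.0]
width: 0.0598
```

Emit:
play_rows(
  moves=[
    [[0,0,0],[0,0,0],5.5],
    [[0,0,0],[0,0,0],5.5],
    [[0,0,0],[0,0,0],5.5],
  ],
)

```text
time: 22.38
ee_pos: [0.5369, -0.0527, 0.1618]
eef_rot: [0.129, 0.992, 0.0, -0.0]
ft_force: [0.0, 0.7, -2.8]
width: 0.0597
```

```bash
python3 - <<'E'
from go import *
p=camera("wrist");save(p,"w14.png");s=read_state();c=s["ee_pos"];R=Ro.from_quat(s["eef_rot"])
draw(p,[rect(.4738,-.0377,-.262,.08,.06,.043),rect(.4741,-.0377,-.26,.11,.09,.025)],'w14.png')
go(.4738,-.0377,.08,-.262+np.pi)
E
```

```text
shift cm [6.5, -0.15, 8.19] turn [-0.0, 0.0, 0.002] | cur yaw 2.882 pos [ 0.537  -0.0529  0.1619] w 0.0599 f [-0.5 -0.8 -1.4] t 22.43 rows>= 1.7
```

View pics/w14.png

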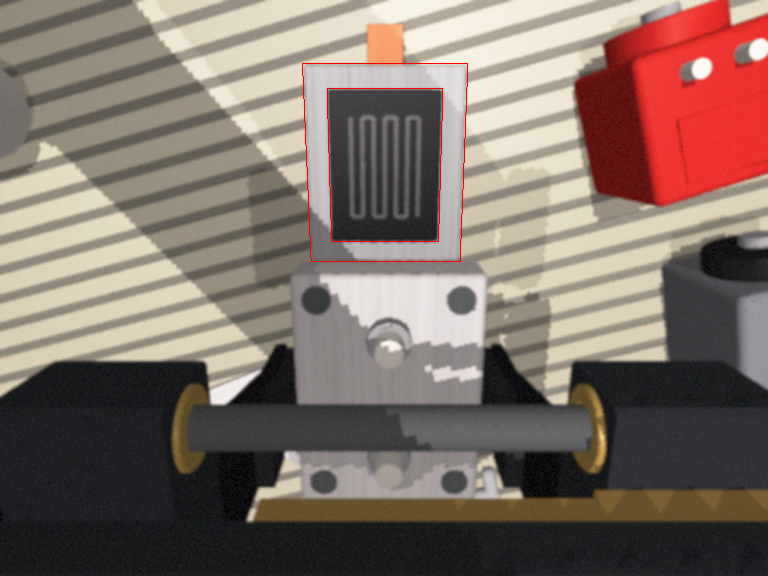

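```bash
python3 - <<'E'
from go import *
p=camera("wrist");s=read_state();c=s["ee_pos"];R=Ro.from_quat(s["eef_rot"])
for b in(.7,1.2):
  y,f=edgefit(p,lambda q:[rect(*q,.08,.06,.043)],[.4738,-.0377,-.262],[.002,.002,.01],b);print("flow",y,f)
  e,f=edgefit(p,lambda q:[rect(*q,.08,.06,c[2]+.016)],[c[0],c[1],-.262],[.003,.003,.02],b);print("held tool mm",R.inv().apply([e[0]-c[0],e[1]-c[1],0])*1e3,e[2])
E
```

```text
flow [ 0.47422905 -0.03792026 -0.26189348] -276.559326171875
held tool mm [ 8.25769425e-01  5.88797465e-01 -1.49037797e-04] -0.2581986809458468
flow [ 0.47421116 -0.03795034 -0.26108954] -237.18246459960938
held tool mm [ 1.35562445e-01  5.66030669e-01 -8.98183253e-05] -0.2563631706854854
```

```bash
python3 - <<'E'
from go import *
for i in range(3): go(.4739,-.0382,.06,-.2615+np.pi);camera("wrist")
E
```

```text
shift cm [6.49, -0.18, 10.19] turn [-0.0, 0.0, 0.001] | cur yaw 2.882 pos [ 0.5371 -0.0531  0.1619] w 0.0596 f [-0.8 -0.5 -2.3] t 22.48 rows>= 1.9
shift cm [6.5, -0.16, 10.2] turn [-0.0, 0.0, 0.001] | cur yaw 2.881 pos [ 0.5371 -0.0533  0.162 ] w 0.0597 f [-0.1  0.5 -2.3] t 22.52 rows>= 1.9
shift cm [6.5, -0.15, 10.2] turn [-0.0, 0.0, 0.001] | cur yaw 2.881 pos [ 0.5371 -0.0535  0.162 ] w 0.0599 f [-0.5  0.6 -2. ] t 22.57 rows>= 1.9
```

Emit:
play_rows(
  moves=[
    [[3,-0.05,3],[0,0,0],5.5],
    [[6.4,-0.1,6],[0,0,0],5.5],
    [[6.5,-0.1,9],[0,0,0],5.5],
    [[6.5,-0.1,10],[0,0,0],5.5],
    [[6.5,-0.1,10],[0,0,0],5.5],
    [[6.5,-0.1,10],[0,0,0],5.5],
    [[6.5,-0.1,10],[0,0,0],5.5],
    [[6.5,-0.1,10],[0,0,0],5.5],
  ],
)

```text
time: 23.62
ee_pos: [0.4744, -0.0383, 0.0623]
eef_rot: [0.131, 0.991, -0.0, 0.0]
ft_force: [-1.2, -0.0, -2.6]
width: 0.0596
```

```bash
python3 - <<'E'
from go import *
go(.4739,-.0382,.048,-.2615+np.pi)
E
```

```text
shift cm [0.05, -0.0, 1.43] turn [0.0, 0.001, -0.0] | cur yaw 2.88 pos [ 0.4744 -0.0383  0.0623] w 0.0596 f [-1.2 -0.  -2.6] t 23.62 rows>= 0.2
```

Emit:
play_rows(
  moves=[
    [[0.03,0,0.7],[0,0,0],5.5],
    [[0.03,0,1.2],[0,0,0],5.5],
    [[0.03,0,1.3],[0,0,0],5.5],
    [[0.03,0,1.35],[0,0,0],5.5],
    [[0.03,0,1.35],[0,0,0],5.5],
    [[0.03,0,1.35],[0,0,0],5.5],
  ],
)

```text
time: 24.38
ee_pos: [0.4739, -0.0382, 0.0485]
eef_rot: [0.13, 0.991, -0.0, 0.0]
ft_force: [0.2, -0.3, -1.2]
width: 0.0597
```

```bash
python3 - <<'E'
from go import *
go(.4739,-.0382,.047,-.2615+np.pi)
E
```

```text
shift cm [-0.0, -0.0, 0.15] turn [-0.0, 0.0, -0.0] | cur yaw 2.88 pos [ 0.4739 -0.0382  0.0485] w 0.0597 f [ 0.2 -0.3 -1.2] t 24.38 rows>= 0.0
```

Emit:
play_rows(
  moves=[
    [[0,0,0.12],[0,0,0],5.5],
    [[0,0,0.15],[0,0,0],5.5],
    [[0,0,0.15],[0,0,0],5.5],
    [[0,0,0.15],[0,0,0],5.5],
  ],
)

```text
time: 24.88
ee_pos: [0.4738, -0.0382, 0.047]
eef_rot: [0.131, 0.991, -0.0, 0.0]
ft_force: [-1.1, 0.3, -0.2]
width: 0.0598
```

Emit:
play_rows(
  moves=[
    [[0,0,0],[0,0,0],7],
    [[0,0,0],[0,0,0],8.2],
    [[0,0,0],[0,0,0],8.2],
    [[0,0,-4],[0,0,0],8.5],
    [[-2,0,-10],[0,0,0],8.7],
    [[-5,0,-16],[0,0,0],8.7],
    [[-7.5,0,-20],[0,0,0],8.7],
    [[-7.5,0,-20],[0,0,0],8.7],
  ],
)

```text
time: 25.88
ee_pos: [0.5487, -0.0576, 0.2498]
eef_rot: [0.131, 0.991, 0.001, 0.002]
ft_force: [0.0, 0.8, -1.1]
width: 0.0868
```

```bash
python3 - <<'E'
from chk import *
p=camera("wrist");check(p,.063,"w15.png")
im=cv2.resize(p["frame"][10:230,170:350],None,fx=2.7,fy=2.7,interpolation=cv2.INTER_CUBIC);cv2.imwrite('pics/w15z.png',im[:,:,::-1])
s=read_state();print(s["ee_pos"])
E
```

```text
plate [ 0.47323061 -0.03827381 -0.26115248] -94.69493103027344
base [ 0.47386747 -0.03828859 -0.26205626] 94.32659912109375
diff in base frame mm -0.6189466908904748 -0.15071265243719165 yaw 0.0009037800910333127
[ 0.54713483 -0.05727539  0.2477417 ]
```

View pics/w15.png

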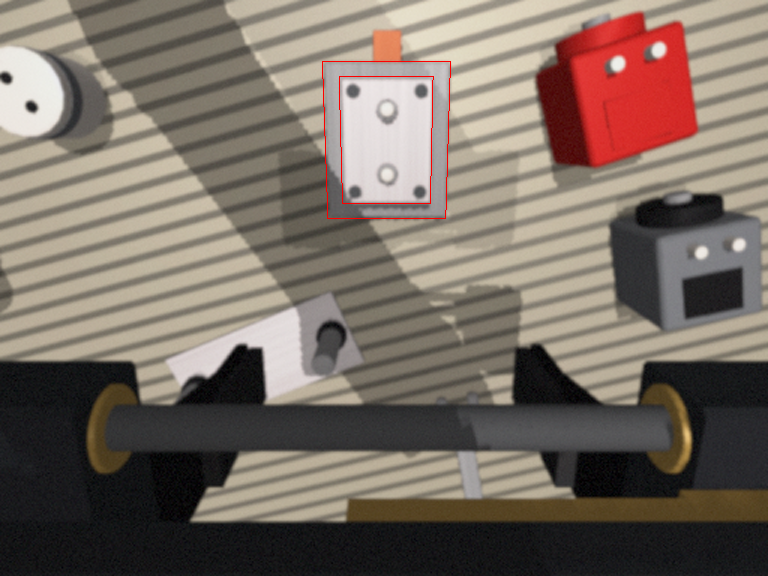

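View pics/w15z.png

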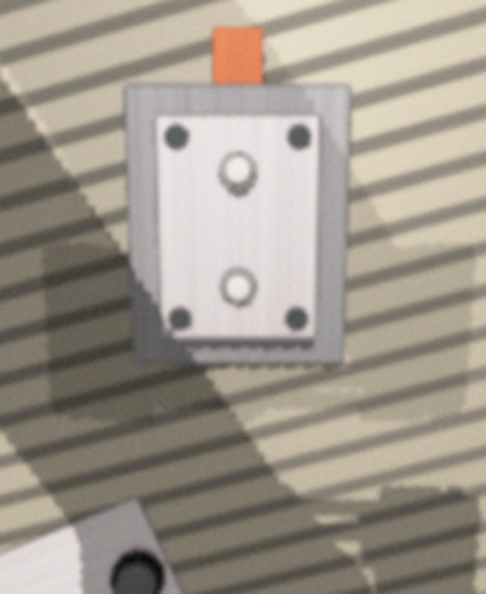

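Stack is good: the end plate is centred and square to within about 0.6 mm by the fit. Next is the filter.

```bash
python3 - <<'E'
from go import *
go(.49,-.45,.25,1.708)
E
```

```text
shift cm [-4.64, -39.41, -0.26] turn [0.002, 0.001, 1.172] | cur yaw 2.88 pos [ 0.5471 -0.0573  0.2477] w 0.0867 f [-0.1  0.2 -0.5] t 25.93 rows>= 6.3
```

Emit:
play_rows(
  moves=[
    [[-4.6,-39.4,0],[0,0,1.172],8.7],
    [[-4.6,-39.4,0],[0,0,1.172],8.7],
    [[-4.6,-39.4,0],[0,0,1.172],8.7],
    [[-4.6,-39.4,0],[0,0,1.172],8.7],
    [[-4.6,-39.4,0],[0,0,1.172],8.7],
    [[-4.6,-39.4,0],[0,0,1.172],8.7],
    [[-4.6,-39.4,0],[0,0,1.172],8.7],
    [[-4.6,-39.4,0],[0,0,1.172],8.7],
  ],
)

```text
time: 26.92
ee_pos: [0.4877, -0.4506, 0.2454]
eef_rot: [0.657, 0.754, 0.0, -0.001]
ft_force: [0.3, 0.8, 0.6]
width: 0.0866
```

Emit:
play_rows(
  moves=[
    [[0,0,0],[0,0,0],8.7],
    [[0,0,0],[0,0,0],8.7],
  ],
)

```text
time: 27.18
ee_pos: [0.4894, -0.4482, 0.2472]
eef_rot: [0.656, 0.755, 0.0, 0.0]
ft_force: [-0.4, -0.2, 0.4]
width: 0.0873
```

```bash
python3 - <<'E'
from go import *
p=camera("wrist");save(p,"w16.png")
go(.49,-.45,.25,1.708)
for n in("filter_center","trap_center"):
  for d in masks_of(p,n)[:2]: print(n,round(d["conf"],2),np.round(d["at"]),d["region"].sum(),np.round(ray(p,d["at"],.08),3))
x,f=edgefit(p,lambda q:[circ(q[0],q[1],.022,.1)],[.48,-.395],[.01,.01]);print(x,f)
d=masks_of(p,"filter_center")[0];z,f=fit([(p,d["region"])],lambda q:cyl(q[0],q[1],.022,0,.1),list(x),[.005,.005]);print(z,f)
draw(p,[circ(x[0],x[1],.022,.1),circ(z[0],z[1],.022,.1),circ(z[0],z[1],.022,0)],"w16.png")
E
```

```text
shift cm [-0.15, 0.05, -0.27] turn [0.0, 0.0, 0.003] | cur yaw 1.711 pos [ 0.4893 -0.4486  0.2473] w 0.087 f [-0.5  0.5  0. ] t 27.23 rows>= 0.1
filter_center 0.59 [253. 121.] 1890 [ 0.477 -0.395  0.08 ]
trap_center 0.64 [185.   0.] 231 [ 0.404 -0.301  0.08 ]
trap_center 0.25 [251. 122.] 1884 [ 0.475 -0.395  0.08 ]
[ 0.4788006  -0.39657259] -91.67098999023438
[ 0.47791261 -0.39523856] 0.03151455149054527
```

View pics/w16.png

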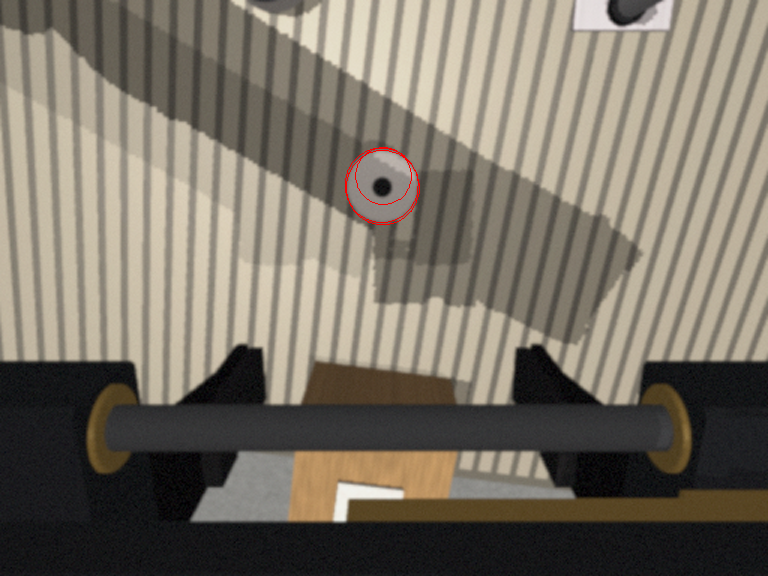

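```bash
python3 - <<'E'
from go import *
go(.4782,-.3955,.125,1.708)
E
```

```text
shift cm [5.51, -0.32, 12.21] turn [0.0, 0.0, 0.001] | cur yaw 1.709 pos [ 0.4889 -0.4496  0.2472] w 0.0869 f [ 0.5 -0.   0.1] t 27.38 rows>= 2.1
```

Emit:
play_rows(
  moves=[
    [[3,-0.2,4],[0,0,0],8.7],
    [[5.5,-0.3,9],[0,0,0],8.7],
    [[5.5,-0.3,12],[0,0,0],8.7],
    [[5.5,-0.3,12],[0,0,0],8.7],
    [[5.5,-0.3,12],[0,0,0],8.7],
    [[5.5,-0.3,12],[0,0,0],8.7],
  ],
)

```text
time: 28.12
ee_pos: [0.479, -0.3966, 0.1286]
eef_rot: [0.657, 0.754, 0.0, 0.001]
ft_force: [-0.3, 1.0, -0.2]
width: 0.0869
```

```bash
python3 - <<'E'
from go import *
go(.4782,-.3955,.056,1.708)
E
```

```text
shift cm [0.13, -0.08, 7.26] turn [0.002, 0.002, -0.001] | cur yaw 1.707 pos [ 0.479  -0.3966  0.1286] w 0.0869 f [-0.3  1.  -0.2] t 28.12 rows>= 1.2
```

Emit:
play_rows(
  moves=[
    [[0.1,-0.05,3],[0,0,0],8.7],
    [[0.1,-0.05,6],[0,0,0],8.7],
    [[0.1,-0.05,7.1],[0,0,0],8.7],
    [[0.1,-0.05,7.1],[0,0,0],7],
    [[0.1,-0.05,7.1],[0,0,0],4],
    [[0.1,-0.05,7.1],[0,0,0],4],
    [[0.1,-0.05,7.1],[0,0,0],4],
    [[0.1,-0.05,7.1],[0,0,0],4],
  ],
  grip_force=25,
)

```text
time: 29.12
ee_pos: [0.4776, -0.3952, 0.0562]
eef_rot: [0.657, 0.754, -0.0, 0.0]
ft_force: [0.4, -0.8, -0.2]
width: 0.0454
```

```bash
python3 - <<'E'
from go import *
go(.6236,-.189,.2,1.708)
E
```

```text
shift cm [18.43, 17.28, -14.38] turn [0.0, 0.0, -0.0] | cur yaw 1.708 pos [ 0.4776 -0.3952  0.0562] w 0.0454 f [ 0.4 -0.8 -0.2] t 29.12 rows>= 4.7
```

Emit:
play_rows(
  moves=[
    [[0,0,0],[0,0,0],4],
    [[0,0,-1],[0,0,0],4],
    [[0,0,-6],[0,0,0],4],
    [[0,0,-12],[0,0,0],4],
    [[2,2,-14.4],[0,0,0],4],
    [[6,7,-14.4],[0,0,0],4],
    [[9,12,-14.4],[0,0,0],4],
    [[10,17.3,-14.4],[0,0,0],4],
  ],
)

```text
time: 30.12
ee_pos: [0.6367, -0.27, 0.2012]
eef_rot: [0.656, 0.754, 0.0, 0.0]
ft_force: [1.1, -1.8, -0.8]
width: 0.0436
```

Emit:
play_rows(
  moves=[
    [[0,0,0],[0,0,0],4],
    [[0,0,0],[0,0,0],4],
    [[0,0,0],[0,0,0],4],
  ],
)

```text
time: 30.5
ee_pos: [0.6344, -0.2739, 0.2003]
eef_rot: [0.658, 0.753, -0.0, 0.0]
ft_force: [-0.5, 0.1, -2.4]
width: 0.0434
```

```bash
python3 - <<'E'
from go import *
p=camera("wrist")
draw(p,[rect(.6234,-.189,.137,.07,.16,.005)],"w17.png");save(p,"w17r.png")
reg=around(p,rect(.6234,-.189,.137,.1,.2,.005))
go(.6236,-.189,.2,1.708)
import pickle;pickle.dump(p,open('w17.pkl','wb'))
E
```

```text
shift cm [8.56, 0.08, 0.02] turn [-0.0, 0.001, -0.002] | cur yaw 1.706 pos [ 0.6343 -0.274   0.2003] w 0.0434 f [-0.7 -0.  -2.5] t 30.55 rows>= 1.4
```

View pics/w17.png

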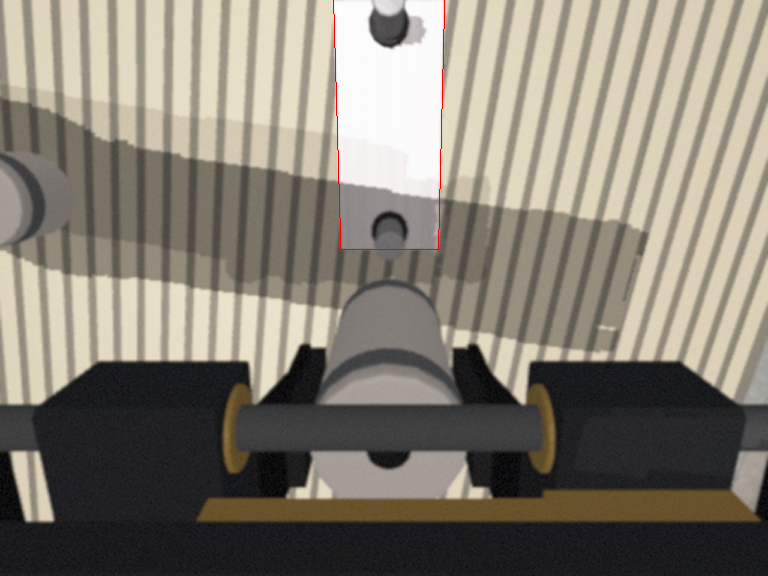

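```bash
python3 - <<'E'
from go import *
import pickle
p=pickle.load(open('w17.pkl','rb'));c=np.array([.6343,-.274,.2003]);yaw=1.706
tx=np.array([np.cos(yaw),np.sin(yaw)])
for w in(-.001,):
  for o in(-.002,0,.002):
    q=c[:2]+tx*o; u=proj(p,circ(q[0],q[1],.022,c[2]-.056));v=proj(p,circ(q[0],q[1],.022,c[2]+.044));print(o,"bottom front row",u[:,1].min(),"at",u[u[:,1].argmin(),0],"top rim front",v[:,1].min())
im=p["frame"].astype(float).mean(2)
print(np.round(im[178:200,256:263].mean(1)).astype(int));print(np.round(im[228:262,256:263].mean(1)).astype(int))
E
```

```text
-0.002 bottom front row 185.82918800793925 at 253.96097474495173 top rim front 251.9242125023028
0 bottom front row 182.92395227014146 at 253.9459223810161 top rim front 247.1335851912086
0.002 bottom front row 180.0042596784578 at 253.93079511444066 top rim front 242.30121851000783
[ 85  86  85  86  86  90  98 101  86  70  68  72  90 110 122 125 125 125
 125 125 126 125]
[126 126 126 117  93  73  66  67  68  67  66  68  69  77  93 114 125 126
 128 131 134 141 154 164 166 165 163 160 161 160 159 160 159 160]
```

```bash
python3 - <<'E'
from go import *
go(.6233,-.188,.2,1.708)
E
```

```text
shift cm [8.67, 0.06, 0.02] turn [-0.0, 0.001, -0.002] | cur yaw 1.706 pos [ 0.6343 -0.274   0.2003] w 0.0434 f [-0.7 -0.  -2.5] t 30.55 rows>= 1.4
```

Emit:
play_rows(
  moves=[
    [[4,0,0],[0,0,0],4],
    [[8.6,0.05,0],[0,0,0],4],
    [[8.65,0.05,3],[0,0,0],4],
    [[8.65,0.05,8],[0,0,0],4],
    [[8.65,0.05,12],[0,0,0],4],
    [[8.65,0.05,12.5],[0,0,0],4],
    [[8.65,0.05,12.5],[0,0,0],4],
    [[8.65,0.05,12.5],[0,0,0],4],
  ],
)

```text
time: 31.55
ee_pos: [0.625, -0.187, 0.0772]
eef_rot: [0.657, 0.754, 0.001, 0.001]
ft_force: [0.1, -0.3, -1.6]
width: 0.0436
```

```bash
python3 - <<'E'
from go import *
go(.6233,-.188,.062,1.708)
E
```

```text
shift cm [-0.08, -0.19, 1.52] turn [0.003, 0.001, -0.001] | cur yaw 1.707 pos [ 0.625  -0.187   0.0772] w 0.0436 f [ 0.1 -0.3 -1.6] t 31.55 rows>= 0.2
```

Emit:
play_rows(
  moves=[
    [[-0.05,-0.1,0.7],[0,0,0],4],
    [[-0.05,-0.1,1.2],[0,0,0],4],
    [[-0.05,-0.1,1.35],[0,0,0],4],
    [[-0.05,-0.1,1.35],[0,0,0],4],
    [[-0.05,-0.1,1.35],[0,0,0],4],
  ],
)

```text
time: 32.17
ee_pos: [0.6232, -0.1872, 0.0615]
eef_rot: [0.657, 0.754, 0.0, 0.0]
ft_force: [0.1, 0.3, -1.1]
width: 0.0434
```

```bash
python3 - <<'E'
from go import *
go(.6233,-.188,.061,1.708)
E
```

```text
shift cm [-0.08, 0.0, 0.05] turn [0.0, 0.0, -0.0] | cur yaw 1.708 pos [ 0.6232 -0.1872  0.0615] w 0.0434 f [ 0.1  0.3 -1.1] t 32.17 rows>= 0.0
```

Emit:
play_rows(
  moves=[
    [[-0.06,0,0],[0,0,0],4],
    [[-0.06,0,0.05],[0,0,0],4],
    [[-0.06,0,0.08],[0,0,0],4],
    [[-0.06,0,0.08],[0,0,0],4],
    [[-0.06,0,0.08],[0,0,0],5.5],
    [[-0.06,0,0.08],[0,0,0],8],
    [[-0.06,0,0.08],[0,0,0],8.7],
    [[-0.06,0,0.08],[0,0,0],8.7],
  ],
)

```text
time: 33.17
ee_pos: [0.6232, -0.1878, 0.0606]
eef_rot: [0.657, 0.754, 0.0, 0.0]
ft_force: [0.4, -0.3, -0.7]
width: 0.0756
```

Emit:
play_rows(
  moves=[
    [[0,0,-3],[0,0,0],8.7],
    [[0,0,-8],[0,0,0],8.7],
    [[-1,0,-14],[0,0,0],8.7],
    [[-5,0,-18],[0,0,0],8.7],
    [[-8,0,-21],[0,0,0],8.7],
    [[-8,0,-21],[0,0,0],8.7],
    [[-8,0,-21],[0,0,0],8.7],
  ],
)

```text
time: 34.05
ee_pos: [0.634, -0.266, 0.2698]
eef_rot: [0.657, 0.754, 0.0, -0.001]
ft_force: [0.5, 0.8, 0.2]
width: 0.0874
```

```bash
python3 - <<'E'
from go import *
p=camera("wrist")
x,f=edgefit(p,lambda q:[circ(q[0],q[1],.022,.105)],[.6234,-.189],[.003,.003]);print("filter",x,f)
y,f=edgefit(p,lambda q:[circ(q[0],q[1],.009,.07),circ(q[2],q[3],.009,.07)],[.614,-.1245,.632,-.2535],[.003]*4);print(y,"mid",(y[:2]+y[2:])/2,np.hypot(*(y[:2]-y[2:])))
b,f=edgefit(p,lambda q:[rect(*q,.07,.16,.005)],[.6234,-.189,.137],[.002,.002,.01]);print("foot",b,f)
draw(p,[rect(*b,.07,.16,.005),circ(*x,.022,.105),circ(y[0],y[1],.009,.07),circ(y[2],y[3],.009,.07)],"w18.png")
E
```

```text
filter [ 0.62315056 -0.19072075] -87.72566223144531
[ 0.61447051 -0.12454377  0.63242617 -0.25318685] mid [ 0.62344834 -0.18886531] 0.12989013359577198
foot [ 0.62329197 -0.18961321  0.13749423] -99.48500061035156
```

View pics/w18.png

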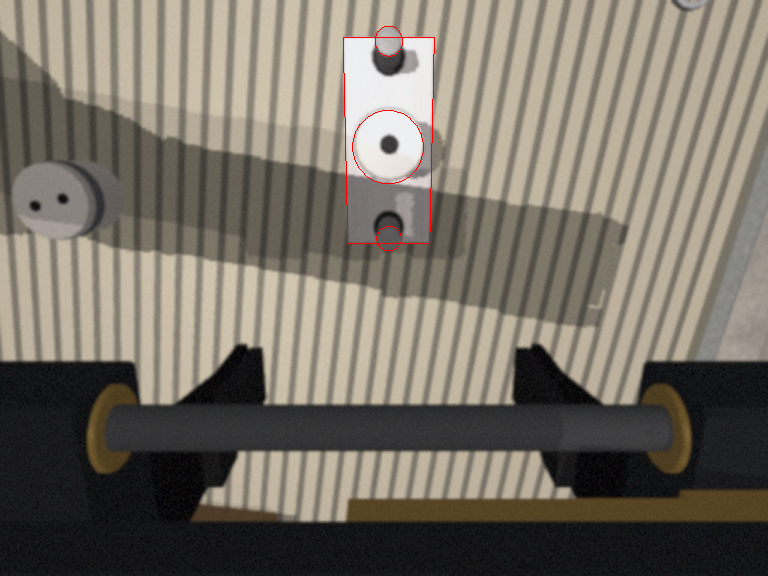

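```bash
python3 - <<'E'
from go import *
p=camera("wrist")
g=p["frame"].astype(float).mean(2);sub=g[85:108,250:270];m=sub<90
ys,xs=np.nonzero(m);u=(xs.mean()+250,ys.mean()+85);print(u,ray(p,u,.105),m.sum())
w=cv2.inRange(p["frame"],(200,190,180),(255,255,255))
for r in(.0195,.0205,.021,.022):print(r,edgefit(p,lambda q:[circ(q[0],q[1],r,.105)],[.6234,-.189],[.003,.003],.7))
print(edgefit(p,lambda q:[circ(q[0],q[1],q[2],.105)],[.6234,-.189,.0215],[.003,.003,.001],.7))
E
```

```text
(np.float64(259.39772727272725), np.float64(96.625)) [ 0.62384921 -0.18895161  0.105     ] 88
0.0195 (array([ 0.62524659, -0.18925335]), np.float64(-95.9886245727539))
0.0205 (array([ 0.62419003, -0.18893666]), np.float64(-127.76438903808594))
0.021 (array([ 0.62408435, -0.18889813]), np.float64(-118.23680114746094))
0.022 (array([ 0.62281248, -0.18816688]), np.float64(-110.80984497070312))
(array([ 0.62418658, -0.18891137,  0.02052711]), np.float64(-127.79006958007812))
```

Filter is centred between the posts to about 0.6 mm. Now the trap.

```bash
python3 - <<'E'
from go import *
go(.378,-.325,.22,1.55)
E
```

```text
shift cm [-2.33, -26.15, 4.99] turn [-0.001, -0.001, 0.16] | cur yaw 1.71 pos [ 0.6338 -0.2657  0.2696] w 0.0867 f [0.2 0.5 0. ] t 34.15 rows>= 4.3
```

Emit:
play_rows(
  moves=[
    [[-2.3,-26.1,5],[0,0,0.16],8.7],
    [[-2.3,-26.1,5],[0,0,0.16],8.7],
    [[-2.3,-26.1,5],[0,0,0.16],8.7],
    [[-2.3,-26.1,5],[0,0,0.16],8.7],
    [[-2.3,-26.1,5],[0,0,0.16],8.7],
    [[-2.3,-26.1,5],[0,0,0.16],8.7],
    [[-2.3,-26.1,5],[0,0,0.16],8.7],
    [[-2.3,-26.1,5],[0,0,0.16],8.7],
  ],
)

```text
time: 35.15
ee_pos: [0.38, -0.3245, 0.2207]
eef_rot: [0.714, 0.7, 0.0, 0.0]
ft_force: [-0.2, 0.4, -0.5]
width: 0.087
```

```bash
python3 - <<'E'
from go import *
p=camera("wrist")
for r in(.027,.028,.029): x,f=edgefit(p,lambda q:[circ(q[0],q[1],r,.055)],[.378,-.265],[.004,.004],.8);print(r,x,f)
x3,f=edgefit(p,lambda q:[circ(q[0],q[1],q[2],.055)],[.378,-.265,.0285],[.004,.004,.001],.8);print(x3,f)
d=masks_of(p,"trap_center")[0];z,f=fit([(p,d["region"])],lambda q:cyl(q[0],q[1],.029,0,.055),list(x),[.005,.005]);print(d["conf"],z,f)
draw(p,[circ(*x3,.055),circ(*z,.029,.0)],"w19.png")
go(x3[0],x3[1],.08,1.55)
E
```

```text
0.027 [ 0.3803341  -0.26304076] -103.77326965332031
0.028 [ 0.38046632 -0.26361875] -122.60767364501953
0.029 [ 0.38040681 -0.26481755] -105.30374145507812
[ 0.38045651 -0.26356683  0.02789237] -122.88612365722656
0.64 [ 0.38000658 -0.26253204] 0.027448195964097977
shift cm [6.11, -0.06, 14.07] turn [0.001, -0.001, -0.0] | cur yaw 1.55 pos [ 0.3797 -0.3248  0.2207] w 0.0872 f [-0.2 -0.6 -0.6] t 35.25 rows>= 2.5
```

View pics/w19.png

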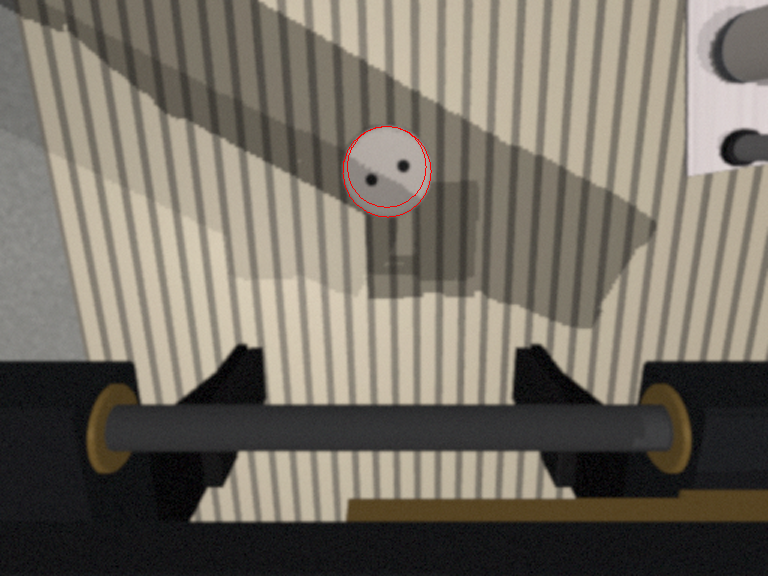

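Emit:
play_rows(
  moves=[
    [[3,0,4],[0,0,0],8.7],
    [[6.1,-0.05,8],[0,0,0],8.7],
    [[6.1,-0.05,12],[0,0,0],8.7],
    [[6.1,-0.05,14],[0,0,0],8.7],
    [[6.1,-0.05,14],[0,0,0],8.7],
    [[6.1,-0.05,14],[0,0,0],8.7],
  ],
)

```text
time: 36.0
ee_pos: [0.3804, -0.2646, 0.0815]
eef_rot: [0.715, 0.699, 0.0, 0.001]
ft_force: [0.1, 0.6, 0.1]
width: 0.0869
```

```bash
python3 - <<'E'
from go import *
go(.3804,-.2633,.016,1.55)
E
```

```text
shift cm [0.13, -0.01, 6.55] turn [0.001, 0.0, -0.002] | cur yaw 1.548 pos [ 0.3804 -0.2646  0.0815] w 0.0869 f [0.1 0.6 0.1] t 36.0 rows>= 1.0
```

Emit:
play_rows(
  moves=[
    [[0.1,0,3],[0,0,0],8.7],
    [[0.1,0,5.5],[0,0,0],8.7],
    [[0.1,0,6.4],[0,0,0],8.7],
    [[0.1,0,6.4],[0,0,0],7],
    [[0.1,0,6.4],[0,0,0],5.2],
    [[0.1,0,6.4],[0,0,0],5.2],
    [[0.1,0,6.4],[0,0,0],5.2],
    [[0.1,0,6.4],[0,0,0],5.2],
  ],
  grip_force=25,
)

```text
time: 37.0
ee_pos: [0.3799, -0.2639, 0.0171]
eef_rot: [0.715, 0.699, -0.0, 0.0]
ft_force: [-1.3, -0.1, 7.9]
width: 0.0576
```

```bash
python3 - <<'E'
from go import *
go(.3804,-.2633,.016,1.55)
E
```

```text
shift cm [0.06, 0.05, 0.11] turn [0.001, 0.001, -0.002] | cur yaw 1.548 pos [ 0.3799 -0.2639  0.0171] w 0.0576 f [-1.3 -0.1  7.9] t 37.0 rows>= 0.0
```

Emit:
play_rows(
  moves=[
    [[0,0,0],[0,0,0],5.2],
    [[0,0,-4],[0,0,0],5.2],
    [[0,0,-10],[0,0,0],5.2],
    [[0,0,-16],[0,0,0],5.2],
    [[0,0,-21],[0,0,0],5.2],
    [[0,0,-23],[0,0,0],5.2],
  ],
)

```text
time: 37.75
ee_pos: [0.3802, -0.2638, 0.249]
eef_rot: [0.715, 0.699, -0.001, 0.002]
ft_force: [-1.2, -0.3, -2.9]
width: 0.0575
```

```bash
python3 - <<'E'
from go import *
go(.617,.06,.25,1.55)
E
```

```text
shift cm [32.92, 22.93, -0.17] turn [0.001, 0.003, -0.002] | cur yaw 1.548 pos [ 0.3802 -0.2638  0.249 ] w 0.0575 f [-1.2 -0.3 -2.9] t 37.75 rows>= 6.4
```

Emit:
play_rows(
  moves=[
    [[3,2,0],[0,0,0],5.2],
    [[8,5.6,0],[0,0,0],5.2],
    [[13,9,0],[0,0,0],5.2],
    [[18,12.5,0],[0,0,0],5.2],
    [[23,16,0],[0,0,0],5.2],
    [[28,19.5,0],[0,0,0],5.2],
    [[31.5,22,0],[0,0,0],5.2],
    [[33,23,0],[0,0,0],5.2],
  ],
)

```text
time: 38.75
ee_pos: [0.6173, 0.065, 0.2456]
eef_rot: [0.714, 0.701, -0.0, -0.001]
ft_force: [0.2, -0.5, -3.2]
width: 0.0573
```

Emit:
play_rows(
  moves=[
    [[0,0,0],[0,0,0],5.2],
    [[0,0,0],[0,0,0],5.2],
    [[0,0,0],[0,0,0],5.2],
  ],
)

```text
time: 39.12
ee_pos: [0.6169, 0.0594, 0.2467]
eef_rot: [0.716, 0.698, -0.0, 0.0]
ft_force: [-0.5, -0.3, -2.4]
width: 0.0573
```

```bash
python3 - <<'E'
from go import *
import pickle
p=camera("wrist");pickle.dump(p,open('w20.pkl','wb'));save(p,"w20r.png")
res=[]
for s0 in(.98,1.0):
 for a in(-.05,.0,-.1):
  x,f=edgefit(p,lambda q:[rect(q[0],q[1],q[2],.07*s0,.07*s0,.08)],[.614,.153,a],[.004,.004,.04],.8);print(s0,x,f);res.append((f,x))
x=min(res,key=lambda t:t[0])[1]
draw(p,[rect(*x,.07,.07,.08),rect(*x,.07,.07,0)],"w20.png")
go(.617,.06,.25,1.55)
E
```

```text
0.98 [ 0.61669948  0.15249018 -0.04420029] -135.1109619140625
0.98 [ 0.61675787  0.15248767 -0.0440972 ] -135.13282775878906
0.98 [ 0.61618266  0.1525566  -0.0591142 ] -135.62901306152344
1.0 [ 0.61699451  0.15247543 -0.04265709] -147.05587768554688
1.0 [ 0.61690418  0.15244177 -0.04595317] -147.287353515625
1.0 [ 0.61693747  0.15245794 -0.04674962] -147.2584991455078
shift cm [0.04, 0.0, -0.32] turn [0.0, 0.001, -0.004] | cur yaw 1.546 pos [0.617  0.0596 0.2468] w 0.0574 f [-0.  -0.7 -1.6] t 39.17 rows>= 0.1
```

View pics/w20.png

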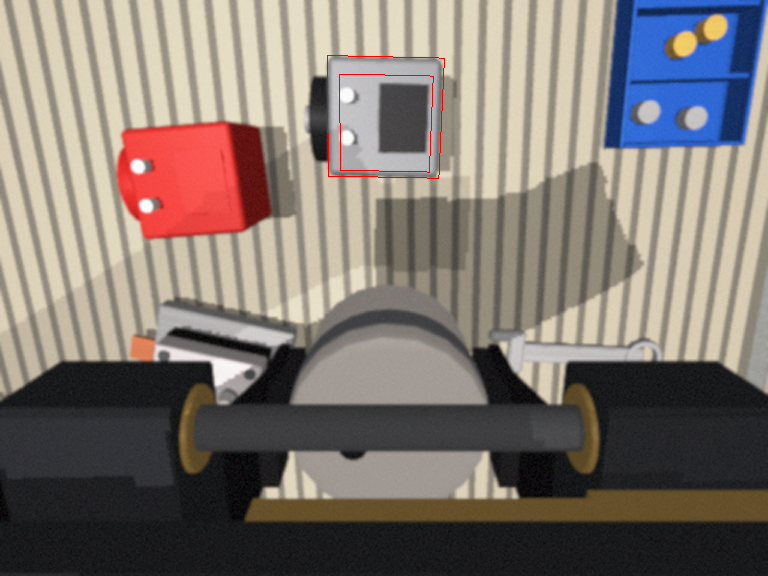

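```bash
python3 - <<'E'
from go import *
import pickle
p=pickle.load(open('w20.pkl','rb'))
f=p["frame"];g=f.astype(float).mean(2)
im=cv2.resize(f[25:130,190:310],None,fx=6,fy=5.7,interpolation=cv2.INTER_CUBIC);im=cv2.resize(f[25:125,195:310],None,fx=6,fy=6,interpolation=cv2.INTER_CUBIC);cv2.imwrite('pics/w21.png',im[:,:,::-1])
m=(g>225).astype(np.uint8);m[:, :215]=0;m[:,245:]=0;m[:50]=0;m[105:]=0
n,l,st,ce=cv2.connectedComponentsWithStats(m)
for i in range(1,n):
    if st[i,4]>10:print("stub",st[i,4],ce[i],ray(p,ce[i],.09)[:2])
d=(g<75).astype(np.uint8);d[:,:245]=0;d[:,295:]=0;d[:50]=0;d[108:]=0
n,l,st,ce=cv2.connectedComponentsWithStats(d);i=1+st[1:,4].argmax();c=cv2.findContours((l==i).astype(np.uint8),0,2)[0][0]
bp=cv2.boxPoints(cv2.minAreaRect(c));W=np.array([ray(p,b,.08)[:2] for b in bp]);print(W,ce[i])
for k in range(4):
    e=W[(k+1)%4]-W[k];print(np.linalg.norm(e),np.arctan2(e[1],e[0]))
# free-size rect
print(edgefit(p,lambda q:[rect(q[0],q[1],q[2],q[3],q[4],.08)],[.6169,.1524,-.03,.07,.07],[.003,.003,.02,.002,.002],.7))
for mm in masks_of(camera("wrist"),"pump")[:3]: print(mm["conf"],mm["at"])
E
```

```text
stub 72 [230.20833333  62.84722222] [0.5946017  0.16583596]
stub 62 [230.48387097  91.35483871] [0.59366024 0.14176083]
[[0.61353194 0.13375017]
 [0.61620367 0.17155637]
 [0.64294602 0.16991031]
 [0.64119639 0.13201488]] [268.66343042  78.44660194]
0.037900487343983755 1.5002445649245126
0.026792959936492618 -0.061475140414993676
0.0379357950118473 -1.6169336360425735
0.027718812539362692 3.078948387018612
(array([ 0.6168379 ,  0.15245349, -0.04577734,  0.06940334,  0.06976954]), np.float64(-156.3473663330078))
0.97 [129.7, 118.6]
0.92 [249.2, 75.8]
0.37 [150.2, 223.6]
```

View pics/w21.png

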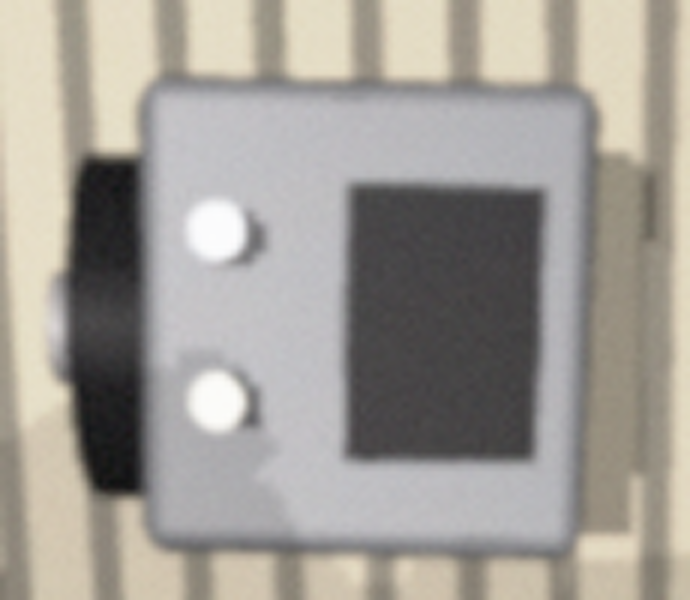

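```bash
python3 - <<'E'
from go import *
import pickle
p=pickle.load(open('w20.pkl','rb'));c=np.array([.6169,.0595,.2467]);yaw=1.547
tx=np.array([np.cos(yaw),np.sin(yaw)])
for o in(-.002,0,.002):
    q=c[:2]+tx*o; u=proj(p,circ(q[0],q[1],.029,c[2]-.0165));v=proj(p,circ(q[0],q[1],.028,c[2]+.0385));print(o,u[:,1].min(),v[:,1].min())
im=p["frame"].astype(float).mean(2)
print(np.round(im[182:200,256:263].mean(1)).astype(int));print(np.round(im[210:240,256:263].mean(1)).astype(int))
go(.6216,.2564,.25,1.526)
E
```

```text
-0.002 191.30796486543784 231.33850597780884
0 187.79109939122543 226.59124394583944
0.002 184.25292068454664 221.80371533162352
[109 108 108 108 108 108 108 110 117 121 122 121 121 122 122 122 122 122]
[ 63  66  64  66  71  86 107 119 123 124 124 126 128 130 137 150 159 163
 162 161 160 159 157 156 156 155 156 156 156 156]
shift cm [19.64, -0.02, -0.33] turn [0.0, 0.001, 0.02] | cur yaw 1.546 pos [0.617  0.06   0.2468] w 0.0576 f [ 0.4  0.4 -2.3] t 39.27 rows>= 3.1
```

Emit:
play_rows(
  moves=[
    [[3,0,0],[0,0,0.01],5.2],
    [[8,0,0],[0,0,0.02],5.2],
    [[13,0,0],[0,0,0.02],5.2],
    [[17.5,0,0],[0,0,0.02],5.2],
    [[19.6,0,0],[0,0,0.02],5.2],
    [[19.6,0,0],[0,0,0.02],5.2],
    [[19.6,0,0],[0,0,0.02],5.2],
    [[19.6,0,0],[0,0,0.02],5.2],
  ],
)

```text
time: 40.28
ee_pos: [0.6222, 0.2553, 0.2467]
eef_rot: [0.723, 0.691, -0.0, 0.0]
ft_force: [-0.8, -0.1, -2.2]
width: 0.0574
```

```bash
python3 - <<'E'
from go import *
p=camera("wrist");save(p,"w22.png")
for d in masks_of(p,"beaker_center")[:1]: print(d["conf"],d["at"],fit([(p,d["region"])],lambda q:cyl(q[0],q[1],.032,0,.085),[.71,.36],[.01,.01]))
go(.6216,.2564,.04,1.526)
E
```

```text
0.63 [343.1, 86.2] (array([0.70566396, 0.33715435]), np.float64(0.11645234376192093))
shift cm [0.07, -0.06, 20.67] turn [0.0, 0.0, 0.0] | cur yaw 1.526 pos [0.6221 0.2558 0.2467] w 0.0573 f [-0.4  0.4 -1.6] t 40.38 rows>= 3.3
```

View pics/w22.png

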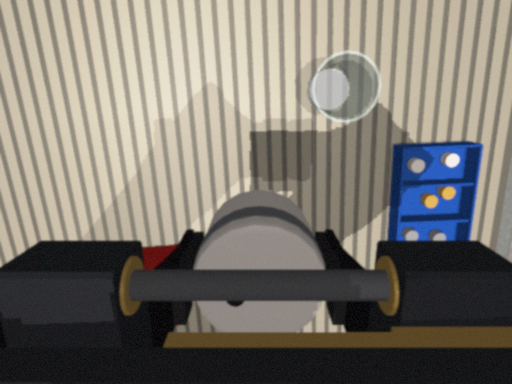

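```bash
python3 - <<'E'
from go import *
p=camera("wrist");print(ray(p,(345,87),.085),ray(p,(328,90),.003))
go(.6216,.2564,.04,1.526)
E
```

```text
[0.70497439 0.33783008 0.085     ] [0.70554209 0.33678032 0.003     ]
shift cm [0.04, -0.04, 20.67] turn [0.0, 0.0, 0.0] | cur yaw 1.526 pos [0.6219 0.2561 0.2467] w 0.0573 f [ 0.6 -0.1 -2.8] t 40.42 rows>= 3.3
```

Emit:
play_rows(
  moves=[
    [[0,0,3],[0,0,0.15],5.2],
    [[0,0,8],[0,0,0.2],5.2],
    [[0,0,13],[0,0,0.2],5.2],
    [[0,0,18],[0,0,0.2],5.2],
    [[0,0,20.5],[0,0,0.2],5.2],
    [[0,0,20.5],[0,0,0.2],5.2],
    [[0,0,20.5],[0,0,0.2],5.2],
    [[0,0,20.5],[0,0,0.2],5.2],
  ],
)

```text
time: 41.42
ee_pos: [0.6226, 0.2576, 0.0437]
eef_rot: [0.788, 0.616, 0.001, 0.0]
ft_force: [0.3, -0.3, -1.9]
width: 0.0576
```

```bash
python3 - <<'E'
from go import *
go(.6216,.2564,.018,1.326)
E
```

```text
shift cm [-0.15, -0.07, 2.57] turn [0.002, -0.002, 0.002] | cur yaw 1.328 pos [0.6226 0.2576 0.0437] w 0.0576 f [ 0.3 -0.3 -1.9] t 41.42 rows>= 0.4
```

Emit:
play_rows(
  moves=[
    [[-0.08,-0.05,1.3],[0,0,0],5.2],
    [[-0.08,-0.05,2.2],[0,0,0],5.2],
    [[-0.08,-0.05,2.4],[0,0,0],5.2],
    [[-0.08,-0.05,2.4],[0,0,0],5.2],
    [[-0.08,-0.05,2.4],[0,0,0],5.2],
    [[-0.08,-0.05,2.4],[0,0,0],5.2],
  ],
)

```text
time: 42.18
ee_pos: [0.621, 0.2564, 0.0175]
eef_rot: [0.788, 0.616, 0.0, -0.0]
ft_force: [-0.3, -0.6, -2.8]
width: 0.0573
```

```bash
python3 - <<'E'
from go import *
go(.6216,.2564,.017,1.326)
E
```

```text
shift cm [0.02, 0.06, 0.05] turn [0.0, -0.0, 0.002] | cur yaw 1.328 pos [0.621  0.2564 0.0175] w 0.0573 f [-0.3 -0.6 -2.8] t 42.17 rows>= 0.0
```

Emit:
play_rows(
  moves=[
    [[0,0.04,0.06],[0,0,0],5.2],
    [[0,0.04,0.1],[0,0,0],5.2],
    [[0,0.04,0.1],[0,0,0],5.2],
    [[0,0.04,0.1],[0,0,0],5.2],
  ],
)

```text
time: 42.68
ee_pos: [0.6212, 0.2564, 0.0173]
eef_rot: [0.788, 0.616, -0.0, 0.0]
ft_force: [-2.7, -1.6, 4.9]
width: 0.0574
```

Emit:
play_rows(
  moves=[
    [[0,0,0],[0,0,0],6.5],
    [[0,0,0],[0,0,0],8],
    [[0,0,0],[0,0,0],8.7],
    [[0,0,0],[0,0,0],8.7],
    [[0,0,-4],[0,0,0],8.7],
    [[0,0,-10],[0,0,0],8.7],
    [[-2,0,-16],[0,0,0],8.7],
    [[-6,0,-20],[0,0,0],8.7],
  ],
)

```text
time: 43.68
ee_pos: [0.6066, 0.1996, 0.2196]
eef_rot: [0.787, 0.617, 0.001, -0.0]
ft_force: [1.1, -0.6, 1.0]
width: 0.0869
```

```bash
python3 - <<'E'
from go import *
go(.617,.11,.28,1.526)
E
```

```text
shift cm [-8.44, 3.15, -6.06] turn [0.002, -0.002, -0.195] | cur yaw 1.331 pos [0.6066 0.1996 0.2196] w 0.0869 f [ 1.1 -0.6  1. ] t 43.67 rows>= 1.7
```

Emit:
play_rows(
  moves=[
    [[-4,1.5,-5],[0,0,-0.15],8.7],
    [[-8.4,3.1,-6],[0,0,-0.2],8.7],
    [[-8.4,3.1,-6],[0,0,-0.2],8.7],
    [[-8.4,3.1,-6],[0,0,-0.2],8.7],
    [[-8.4,3.1,-6],[0,0,-0.2],8.7],
  ],
)

```text
time: 44.3
ee_pos: [0.6162, 0.1106, 0.2762]
eef_rot: [0.721, 0.693, -0.0, -0.0]
ft_force: [0.5, -0.5, 0.1]
width: 0.0871
```

```bash
python3 - <<'E'
from go import *
p=camera("wrist")
x,f=edgefit(p,lambda q:[circ(q[0],q[1],.028,.055)],[.6216,.2564],[.004,.004],.8);print("trap",x,f)
d=masks_of(p,"trap_center")[0];print(d["conf"],fit([(p,d["region"])],lambda q:cyl(q[0],q[1],.029,0,.055),list(x),[.005,.005]))
y,f=edgefit(p,lambda q:[rect(*q,.07,.07,.08)],[.6169,.1525,-.045],[.003,.003,.02],.8);print("pump",y,f)
for a,y in((y[2],y),(-.045,[.6169,.1525,-.045])):
    d=x-np.array(y[:2]);print("along +y",-np.sin(a)*d[0]+np.cos(a)*d[1],"along x",np.cos(a)*d[0]+np.sin(a)*d[1])
y,f=edgefit(p,lambda q:[rect(*q,.07,.07,.08)],[.6169,.1525,-.045],[.003,.003,.02],.8)
draw(p,[circ(*x,.028,.055),rect(*y,.07,.07,.08)],"w23.png")
E
```

```text
trap [0.62156987 0.25595088] -179.4211883544922
0.59 (array([0.62056396, 0.25648716]), np.float64(0.03170612454414368))
pump [ 0.61690556  0.15344344 -0.04865783] -136.6785888671875
along +y 0.10261297634044801 along x -0.000327033297374932
along +y 0.10355622515348357 along x 1.1427138824141904e-05
```

View pics/w23.png

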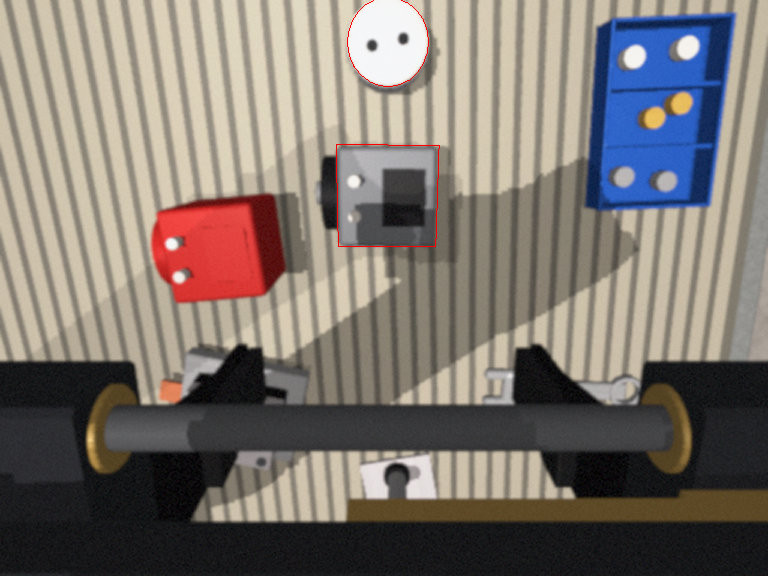

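```bash
python3 - <<'E'
from go import *
a=camera("scene")["frame"][100:310];b=camera("top")["frame"][60:320]
cv2.imwrite('pics/fin.png',np.vstack([a,b])[:,:,::-1])
E
```

```text
(no output)
```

View pics/fin.png

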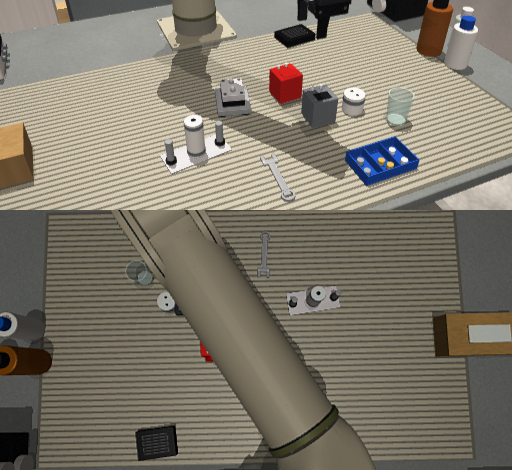

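All placed: the stack is at (233,97), the filter between the posts at (195,135), the trap left of the pump at (354,100), and the beaker and spanner are untouched. Handing in.

```bash
python3 - <<'E'
from bench import *
print(close_job())
E
```

```text
the job is handed in; nothing more can be done
None
```

I set up the test cell in the order asked and handed it in at about 44 s of robot time. No fault was reported, but the hand-in gives no verdict.

My last checks, all from the wrist camera, whose calibration is good to about 2 mm:

| Placement | Last measured error |
|---|---|
| Flow plate on cell base | about 0.5 mm along the length, 0.4 mm across, under 0.2° |
| End plate on top, fittings up | about 0.6 mm along the length, 0.2 mm across, under 0.1° relative to the base |
| Filter between the posts | within about 0.8 mm of the midpoint |
| Trap left of the pump | axis 102.6 to 103.6 mm from the pump's centre (104 mm asked), within 0.4 mm of its middle |

- **First placing corrected:** the flow plate first landed about 3 mm too close to the tab. I gripped it again and shifted it before placing the end plate.
- **Filter readings that disagreed:** the first outline fit put it 1.5–2 mm off the middle. The outline of its bevelled top and its centre hole both gave under 1 mm, and I trusted those.
- **Pump angle uncertain:** the pump's outline, stubs and screen gave slightly different angles, from -0.039 to -0.06 rad. I used -0.045 rad, so "in line with its middle" could be about 1 mm further off than the table shows.
- **Beaker and spanner:** I never touched either one, and in the last pictures they look unmoved. I checked this by eye only.

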